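Discharge a pump drive and pull its boards

ROBOT

A 6-joint arm with a two-finger parallel gripper is mounted at the origin on the work surface. World frame = base frame: x ahead of the robot, y to its left, z up, the work surface at z = 0. Lengths are in m, angles in rad, forces in N, time in s.
With the tool pointing down it reaches from about 0.25 to 0.8 m from the base axis. Payload 3.9 kg.
Tool frame: the origin (TCP) lies at the very end of the fingers, on their centre line; the grasp point (between the pads) lies 19 mm behind it; y points along the fingers, x is the direction in which the jaws open and shut, and the axes are right-handed (so a half turn about y gives the same grasp; the last joint's range is limited). The gripper opens to 85 mm and grips with 20 to 120 N. Pads are 22 mm wide; open, the fingers measure 114 mm over their backs; the gripper's body (76 mm by 85 mm) begins 54 mm behind the grasp point. The pads swing forward as they close: fully open they stand 13 mm farther back than shut.
Start: joints at [-1.18, 0.26, -0.138, 1.173, 0, 1.571], TCP at [0.2, -0.485, 0.231] pointing down, gripper open.
Joint ranges: [-2.78, 2.78], [-0.83, 1.72], [-1.28, 1.37], [-1.9, 2.12], [-1.57, 1.48], [-3.14, 3.14]. Speed limits (rad/s): [2.57, 2.57, 3.14, 3.14, 3.14, 3.14].

INTERFACE

Orientations are given as a unit quaternion [x, y, z, w].
In Python, from cell import sensors, optics, ctrl gives the robot as it stands.
- The arm moves only by the tool step_arm, never from a script. Its arguments are lists of equal length, an entry for each row: "gripper": the finger opening in cm, from 0 to 8.54; "linear": the shift along the tool's x, y, z in cm, a list of three; "turn": the turn about the tool's y in rad. A call has 1 to 12 rows; each row is the pose to reach, as a shift and turn from the pose measured when the call began, along the tool's axes at that moment; what a row does not reach only later rows make up. A row lasts 1/12 s, in which the tool goes at most 41.7 mm and 7.16 degrees, less where a joint would pass 70% of its speed; a pose out of reach is approached as far as the arm can. A call with a gripper value outside its range is refused whole. The fingers move at their own pace and stop on an object; "grip_force" is the grip in N (left out, the last holds). Time passes only in rows, so rows that repeat a pose let the fingers close. It gives the time, the measured TCP pose, the force and the opening at its end, in the units of the state.
- sensors.sense(): the state, without advancing time (a new reading comes with each control period).
- optics.snapshot(name): name is "side" or "top"; returns the picture (384x512x3 uint8, blue, green, red); there is no depth.
- optics.camera_params(name): a dict with "mtx" (3x3 intrinsics, pixels), "D" ([k1, k2, p1, p2, k3] as OpenCV has them; the pictures are not rectified), "origin" and "orientation" of the camera in the world. Camera axes: x right, y down, z forward; pixel columns grow to the right and rows downward; lengths in m; the calibration is good to about 2 mm. A picture is of the moment at which its call begins. camera_params takes no time and is no camera call.
- ctrl.finish_job(): hands the job in, once; it reports no verdict.
The state is a dict: "t": time; "joint_pos": joint angles; "dq": joint speeds; "effort": joint torques, N m; "ee_pos": TCP position; "tcp_rot": TCP orientation; "force": force on the tool from outside, world axes, zero at the start; "wrist_torque": the same for the moment, N m; "grip_width": finger opening in m.
Only numpy, scipy, OpenCV 4.12 (cv2) and the standard library are available. Lean on these libraries where they do the work, as an engineer would, in place of code of your own. Each camera call takes 0.05 s, during which the arm holds its last target.

TASK

Roll the open pump drive along the roller track into the service bay until it is right up against the end stop, then swing the gate arm fully shut behind it. Next plug both discharge plugs from their stand fully home into the drive's two jacks, and only when both are in draw every circuit board up out of the drive and stand it upright, fully down, in a slot of its own in the board rack. Leave the plugs in, the gate shut, and the tools and other things on the bench where they lie.

Things in the scene. Friction and masses are not known exactly. Their poses are not given: they have to be found in the camera images.
- track: Roller track fixed to the bench: 2 rails (460 mm long, tops 55 mm, inner faces 157 mm apart), 11 passive rollers (tops at 42 mm). Origin: bench level, mid track; y runs along it to the service bay, x across it, away from the robot. End stop across the +y end, 180 mm wide, top 95 mm. The rollers are a little stiff (1 to 3 N to push): the drive stays where left.
- bay_stop (a point): Middle of the plane of the rubber bumpers on the bay's end stop: track x = 0, y = +205 mm, 42 mm up. The drive is fully home when its front face touches this plane, its origin then at track y = +80 mm.
- gate (a joint): Steel gate arm on the near rail, turning level about an upright pivot. 0 rad: open, 0.3 rad outwards (to the robot) from lying along the near rail, pointing to track -y. Grows as it swings in over the track behind the drive; at its stop, 1.87, it is shut and points to track +x, its face 5 mm behind the home drive's rear face. Pushed by the side of the arm; stays where left (0.04 N m friction).
- gate_pivot (a point): On the gate's pivot axis (track x = -92, y = -55 mm), at the arm's mid height, 84 mm up. The arm is 135 mm long from here, 10 mm thick, 76 to 92 mm over the bench.
- gate_tip (a point): Free end of the gate arm, at mid height and mid thickness.
- drive: Open-frame pump drive, grey, 150 (x) x 250 (y) x 74 mm, 0.9 kg, on the rollers. Origin: centre of underside; y along the track to the bay. Flat front and rear faces at y = +-125 mm. Card guides for 3 boards at y = -75, -35, +5 mm hold both ends of a board in 7 mm grooves up to z = 74 mm; boards stand on its base at z = 12. Capacitors at y = 40; terminal block y 62 to 108, top z = 70 mm.
- jack0 (a point): Centre of the mouth of one discharge jack: a vertical round hole of 10 mm diameter with chamfered rim, 42 mm deep, on the terminal block (drive x = -30, y = 85, z = 70 mm). Either plug fits either jack.
- jack1 (a point): The other jack, the same, at drive x = +30, y = 85, z = 70 mm.
- board0: Circuit board on edge, green, 100 g, at the start in the drive's guide at y = -75 mm (any one of the three boards may be absent). Origin: middle of its lower edge; x along the board, z up. Panel 120 (x) x 4 (y) x 90 mm (z), with an aluminium stiffener bar along its top edge, 90 (x) x 10 (y) mm, z 85 to 99 mm, to grip it by.
- board1: Circuit board on edge, green, 100 g, at the start in the drive's guide at y = -35 mm (any one of the three boards may be absent). Origin: middle of its lower edge; x along the board, z up. Panel 120 (x) x 4 (y) x 90 mm (z), with an aluminium stiffener bar along its top edge, 90 (x) x 10 (y) mm, z 85 to 99 mm, to grip it by.
- board2: Circuit board on edge, green, 100 g, at the start in the drive's guide at y = 5 mm (any one of the three boards may be absent). Origin: middle of its lower edge; x along the board, z up. Panel 120 (x) x 4 (y) x 90 mm (z), with an aluminium stiffener bar along its top edge, 90 (x) x 10 (y) mm, z 85 to 99 mm, to grip it by.
- stand: Loose grey block 55 (x) x 115 (y) x 40 mm, 0.6 kg, with two upright through holes of 11 mm at y = -30 and +30 mm, in which the plugs stand at the start. Origin: centre of its underside.
- plug0: Discharge plug, 60 g, upright. Origin: tip of its brass pin (lower end); z up along the plug. Round pin 8 mm diameter, z 0 to 34 mm, tapered tip; flange 28 mm across, z 34 to 40; black grip 20 (x) x 24 (y) mm, z 40 to 90. Fully home, the flange rests on the terminal block and the tip is 34 mm below the jack's mouth.
- plug1: The second discharge plug, the same.
- rack: Loose black board rack, 170 (x) x 130 (y) x 74 mm, 0.9 kg. Origin: centre of underside. Three slots at y = -40, 0, +40 mm; boards stand in them along x. A slot is two facing 10 mm wide grooves, 18 mm deep, up to z = 74 mm, between end walls 134 mm apart; floor at z = 12 mm.
- slot0 (a point): Centre of the floor of the slot at rack y = -40 mm (z = 12 mm).
- slot1 (a point): Centre of the floor of the middle slot.
- slot2 (a point): Centre of the floor of the slot at rack y = +40 mm.
- tape: Bystander: tape measure, black and grey, 70 x 36 x 62 mm. Origin: centre of its underside. Leave alone.
- marker: Bystander: black marker lying flat, 135 mm long, 14 mm thick. Origin under its middle. Leave alone.
- pliers: Bystander: pliers with blue handles, 160 x 50 x 15 mm, lying. Origin underneath. Leave alone.
- cutters: Bystander: cutters with blue handles, 160 x 50 x 15 mm, lying. Origin underneath. Leave alone.
- spool: Bystander: spool of copper wire, 72 mm across, 50 mm high. Origin: centre of its underside. Leave alone.
- jar: Bystander: white jar with lid, 56 mm across, 75 mm high. Origin: centre of its underside. Leave alone.
Mind the look-alikes: they are no part of the job. Leave any brown or yellow look-alike of the board1 alone. What is shaped like the board2 but purple is not meant.

How it is judged:
By the outcome, as a careful person would: the job done as asked, in the order asked, and still so for the second after the job is handed in, with the robot touching nothing.
Of board0, board1, board2 only 2 to 3 are there at a start; the rules pass over those that are not, and their reading is None.
At some moment in a run one of rack, stand may be knocked a few centimetres aside while the robot is not near it.
It also fails if it takes over 210 s, if anything falls off the work surface, if the arm or the gripper's body presses on something with over 40 N, if the wrist force passes 120 N, or if a joint passes its speed limit or range.

## Working session

There is one attempt and no reset: what is moved stays moved. The work goes in short steps, Python scripts to look and compute and a tool call to move; the robot and the scene stay as the last step left them, time stands still between calls to the robot, and variables do not carry over. Pictures are saved under pics/ and viewed, and the job is handed in when it is done.

Besides the shell and the picture viewer there is one more tool, called after "Emit:" by a JSON object that holds its "fn" and its "kwargs", one argument or row to a line. step_arm: Moves the arm, as the interface text tells. Its arguments: {"type":"object","properties":{"gripper":{"type":"array","items":{"type":"number"}},"linear":{"type":"array","items":{"type":"array","items":{"type":"number"}}},"turn":{"type":"array","items":{"type":"number"}},"grip_force":{"type":"number"}},"required":["gripper","linear","turn"]}

```bash
ls -la; mkdir -p pics; python3 - <<'E'
from cell import sensors, optics, ctrl
import cv2
s=sensors.sense()
print(s)
for n in("top","side"):
    im=optics.snapshot(n); cv2.imwrite(f"pics/{n}0.png",im)
    print(n,optics.camera_params(n))
E
```

```text
total 12
drwxr-xr-x  3 agent agent 4096 Dec  6 17:11 .
drwxr-xr-x 23 root  root  4096 Dec  6 17:11 ..
drwxr-xr-x  2 agent agent 4096 Dec  6 17:11 pics
{'t': 0.0, 'joint_pos': array([-1.18001780e+00,  2.60664036e-01, -1.39359620e-01,  1.17272351e+00,
        3.19407302e-05,  1.57079085e+00]), 'dq': array([-0.00149002,  0.00024748,  0.00146701,  0.00052865,  0.00062708,
       -0.00014382]), 'effort': array([ 9.54209063e-04, -4.05683756e+01,  2.53920239e+01,  1.88580091e-02,
        1.39135541e-04,  7.65399989e-06]), 'ee_pos': array([ 0.1997251 , -0.48478367,  0.23047897]), 'tcp_rot': array([-0.58716795,  0.39397693, -0.39284326,  0.58795421]), 'force': array([-0.40032028,  0.50352502,  0.05532766]), 'wrist_torque': array([ 0.00393594,  0.01908186, -0.03083535]), 'grip_width': 0.08545574581026052}
top {'mtx': array([[403.75684609,   0.        , 260.30772734],
       [  0.        , 403.75684609, 195.878368  ],
       [  0.        ,   0.        ,   1.        ]]), 'D': array([-0.0686309,  0.       ,  0.       ,  0.       ,  0.       ]), 'origin': array([ 0.27307088, -0.09373641,  1.40018446]), 'orientation': array([-0.69337081,  0.71374747, -0.06276333,  0.07656525])}
side {'mtx': array([[458.65169271,   0.        , 262.27310029],
       [  0.        , 458.65169271, 189.51669426],
       [  0.        ,   0.        ,   1.        ]]), 'D': array([0.01764484, 0.        , 0.        , 0.        , 0.        ]), 'origin': array([0.07212727, 0.77595873, 0.83788605]), 'orientation': array([-0.20137295,  0.8728484 , -0.43002621,  0.11252584])}
```

View pics/top0.png

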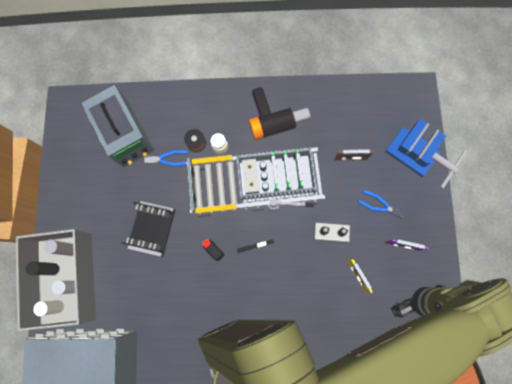

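View pics/side0.png

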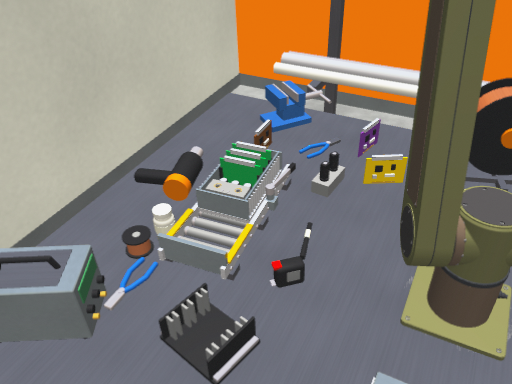

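```bash
cat > h.py <<'E'
import numpy as np, cv2
from scipy.spatial.transform import Rotation as R
from cell import sensors, optics, ctrl
class Cam:
    def __init__(s,n):
        s.n=n;p=optics.camera_params(n);s.K=p["mtx"];s.D=p["D"];s.o=np.array(p["origin"]);s.R=R.from_quat(p["orientation"]).as_matrix()
    def ray(s,px):
        u=cv2.undistortPoints(np.array(px,float).reshape(-1,1,2),s.K,s.D).reshape(-1,2)
        d=np.c_[u,np.ones(len(u))]@s.R.T
        return d
    def onz(s,px,z):
        d=s.ray(px); return s.o+d*((z-s.o[2])/d[:,2])[:,None]
    def proj(s,P):
        P=np.array(P,float).reshape(-1,3)
        rv=cv2.Rodrigues(s.R.T)[0]; t=-s.R.T@s.o
        return cv2.projectPoints(P,rv,t,s.K,s.D)[0].reshape(-1,2)
top=Cam("top");side=Cam("side")
def shot(n,name,crop=None,f=1):
    im=optics.snapshot(n);cv2.imwrite(f"pics/{name}_raw.png",im)
    save(im,name,crop,f);return im
def save(im,name,crop=None,f=1):
    if crop: x0,y0,x1,y1=crop; im=im[y0:y1,x0:x1]
    im=cv2.resize(im,None,fx=f,fy=f,interpolation=cv2.INTER_CUBIC);cv2.imwrite(f"pics/{name}.png",im)
E
python3 - <<'E'
from h import *
t=cv2.imread("pics/top0.png");s=cv2.imread("pics/side0.png")
print(top.proj([[0,0,0],[.3,0,0],[.3,.3,0],[.6,0,0],[.2,-.485,.23]]))
save(t,"t0a",(180,140,330,220),5); save(s,"s0a",(150,130,310,280),3.9)
save(t,"t0b",(120,180,380,300),3)
E
```

```text
[[243.62887815 360.42169728]
 [241.8464177  269.04042378]
 [155.19206645 271.08972599]
 [240.31177722 183.68153686]
 [408.40301199 297.92575079]]
```

View pics/t0a.png

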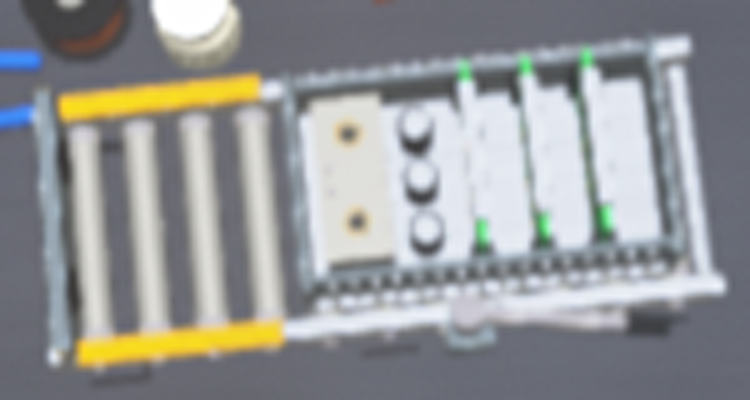

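View pics/s0a.png

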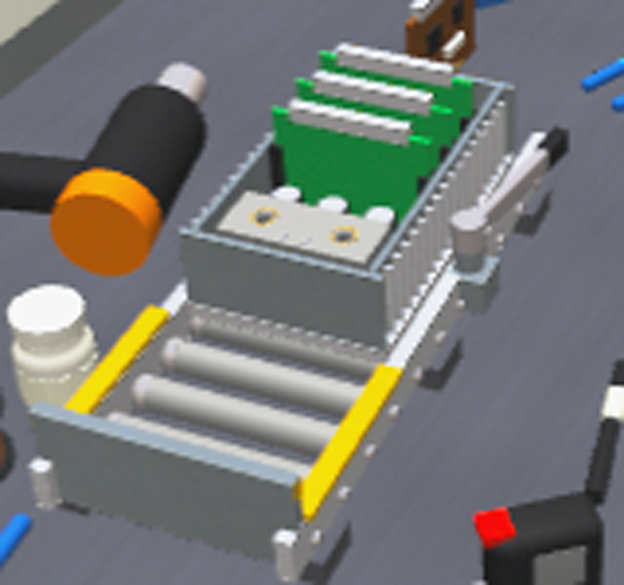

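View pics/t0b.png

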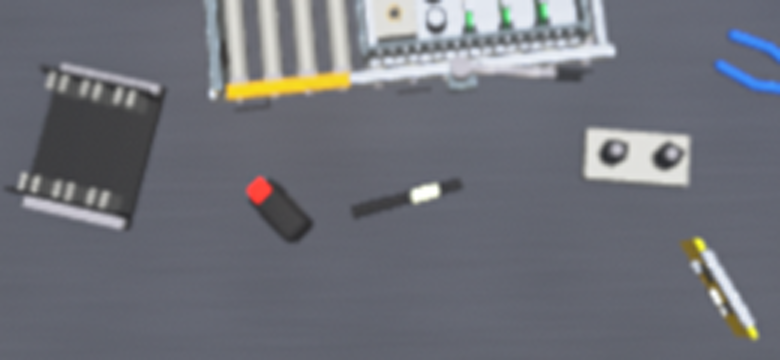

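```bash
python3 - <<'E'
from h import *
np.set_printoptions(precision=4,suppress=True)
c=lambda l:[(180+x/5,140+y/5) for x,y in l]
# endstop top corners
print("stop top",top.onz(c([(37,92),(60,362),(45,88),(70,355)]),.095))
print("rail ends",top.onz(c([(690,38),(690,52),(724,278),(724,294)]),.055))
print("drive rim corners",top.onz(c([(285,80),(303,292),(658,42),(682,255)]),.116))
print("jacks",top.onz(c([(348,132),(357,220)]),.112))
print("pivot",top.onz(c([(466,308)]),.1),"tip",top.onz(c([(680,322)]),.092))
b=lambda l:[(120+x/3,180+y/3) for x,y in l]
print("rack top corners",top.onz(b([(45,68),(164,90),(10,190),(128,228)]),.074))
print("rack base?",top.onz(b([(45,68),(164,90),(10,190),(128,228)]),.012))
print("stand top",top.onz(b([(586,128),(691,136),(584,178),(688,186)]),.040))
print("plug tops",top.onz(b([(616,147),(673,153)]),.096))
E
```

```text
stop top [[0.6714 0.1715 0.095 ]
 [0.4861 0.1545 0.095 ]
 [0.674  0.1661 0.095 ]
 [0.4905 0.1479 0.095 ]]
rail ends [[ 0.7074 -0.2762  0.055 ]
 [ 0.6972 -0.2756  0.055 ]
 [ 0.5366 -0.2897  0.055 ]
 [ 0.5256 -0.2891  0.055 ]]
drive rim corners [[ 0.6675  0.0017  0.116 ]
 [ 0.5239 -0.0079  0.116 ]
 [ 0.6856 -0.2465  0.116 ]
 [ 0.5407 -0.2545  0.116 ]]
jacks [[ 0.6315 -0.0392  0.112 ]
 [ 0.5716 -0.0438  0.112 ]]
pivot [[ 0.513  -0.1134  0.1   ]] tip [[ 0.5008 -0.2538  0.092 ]]
rack top corners [[0.5285 0.3535 0.074 ]
 [0.4993 0.2171 0.074 ]
 [0.3919 0.3887 0.074 ]
 [0.3471 0.2552 0.074 ]]
rack base? [[0.5404 0.3744 0.012 ]
 [0.5099 0.2317 0.012 ]
 [0.3975 0.4113 0.012 ]
 [0.3506 0.2715 0.012 ]]
stand top [[ 0.4472 -0.2545  0.04  ]
 [ 0.4344 -0.3725  0.04  ]
 [ 0.3909 -0.2494  0.04  ]
 [ 0.3783 -0.3653  0.04  ]]
plug tops [[ 0.4184 -0.2792  0.096 ]
 [ 0.41   -0.3403  0.096 ]]
```

```bash
cat >> h.py <<'E'
np.set_printoptions(precision=4,suppress=True)
def st(pr=True):
    s=sensors.sense();M=R.from_quat(s["tcp_rot"]).as_matrix()
    if pr: print("t %.2f"%s["t"],"tcp",s["ee_pos"],"jaw(x) yaw %.4f"%np.arctan2(M[1,0],M[0,0]),"tilt",M[2],"F",s["force"],"w %.4f"%s["grip_width"],"q",s["joint_pos"])
    return s,M
def plan(P,jaw=None):
    "shift in cm along tool axes, turn, to reach TCP P with jaw axis yaw (mod pi)"
    s,M=st()
    d=M.T@(np.array(P)-s["ee_pos"])*100
    r=""
    if jaw is not None:
        y=np.arctan2(M[1,0],M[0,0]); a=(jaw-y+np.pi/2)%np.pi-np.pi/2
        # tool y points down: turn +a about tool y = -a in world yaw
        r=" turn %.4f (other %.4f)"%(-a, -a+np.pi*np.sign(a))
    print("shift",d.round(2),r)
YAW=0.073
TR=np.array([.5999,-.0533])
def trk(x,y,yaw=YAW,o=None):
    o=TR if o is None else o
    c,s_=np.cos(yaw),np.sin(yaw);return np.array([o[0]+c*x-s_*y,o[1]+s_*x+c*y])
E
python3 - <<'E'
from h import *
s,M=st();print(M)
p=trk(0,-.0735-.125-.06);print(p)
plan([*p,.23],YAW)
E
```

```text
t 0.10 tcp [ 0.1998 -0.4849  0.2306] jaw(x) yaw -1.1800 tilt [-0.0017 -1.     -0.    ] F [-0.2825 -0.3134 -0.6366] w 0.0855 q [-1.18    0.2606 -0.1392  1.1727 -0.      1.5708]
[[ 0.381  -0.0007  0.9246]
 [-0.9246  0.0016  0.381 ]
 [-0.0017 -1.     -0.    ]]
[ 0.6188 -0.3111]
t 0.10 tcp [ 0.1998 -0.4849  0.2306] jaw(x) yaw -1.1800 tilt [-0.0017 -1.     -0.    ] F [-0.2825 -0.3134 -0.6366] w 0.0855 q [-1.18    0.2606 -0.1392  1.1727 -0.      1.5708]
shift [-0.1   0.06 45.36]  turn -1.2530 (other 1.8886)
```

Emit:
{"fn": "step_arm", "kwargs": {
  "gripper": [0,0,0,0,0,0,0,0,0,0,0,0],
  "linear": [
    [-0.1,0,4],
    [-0.1,0,8],
    [-0.1,0,12],
    [-0.1,0,16],
    [-0.1,0,20],
    [-0.1,0,24],
    [-0.1,0,28],
    [-0.1,0,32],
    [-0.1,0,36],
    [-0.1,0,40],
    [-0.1,0,43],
    [-0.1,0.06,45.4]
  ],
  "turn": [-0.11,-0.22,-0.33,-0.44,-0.55,-0.66,-0.77,-0.88,-0.99,-1.1,-1.2,-1.253],
  "grip_force": 40
}}

```text
t: 1.1
ee_pos: [0.6215, -0.3091, 0.2289]
tcp_rot: [-0.706, -0.028, 0.028, 0.707]
force: [0.2, 0.3, 0.4]
grip_width: 0.0002
```

```bash
python3 - <<'E'
from h import *
t=shot("top","t1",(150,130,380,300),3.4)
p=trk(0,-.0735-.125-.045)
plan([*p,.088],YAW)
E
```

```text
t 1.15 tcp [ 0.6251 -0.3073  0.228 ] jaw(x) yaw 0.0825 tilt [ 0.0021 -1.      0.0037] F [ 4.4318 -0.2429 -0.298 ] w -0.0003 q [-0.4588  0.5716  0.3493  1.3487  0.0042  1.0295]
shift [-0.68 14.    1.12]  turn 0.0095 (other -3.1321)
```

View pics/t1.png

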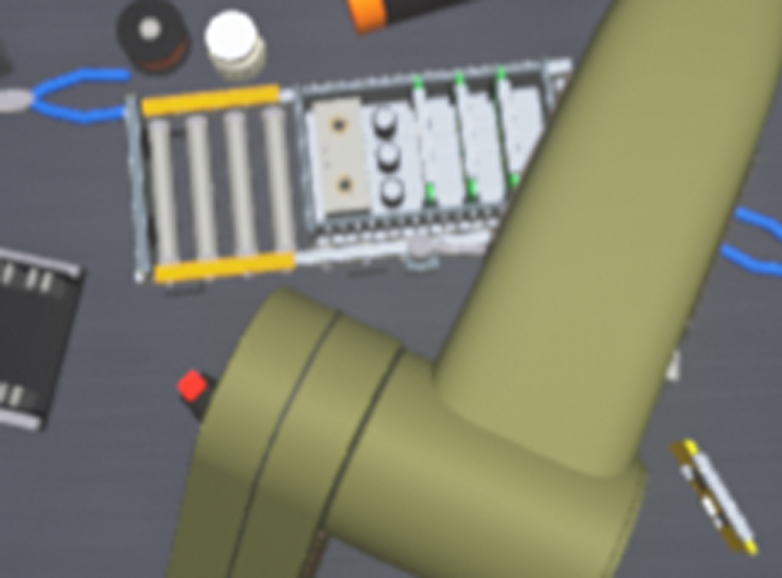

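Emit:
{"fn": "step_arm", "kwargs": {
  "gripper": [0,0,0,0,0,0],
  "linear": [
    [-0.7,3,0],
    [-0.7,6,0],
    [-0.7,9,0],
    [-0.7,12,0],
    [-0.7,14,0],
    [-0.7,14,0]
  ],
  "turn": [0.01,0.01,0.01,0.01,0.01,0.01]
}}

```text
t: 1.65
ee_pos: [0.6141, -0.3053, 0.0817]
tcp_rot: [-0.703, -0.023, 0.028, 0.71]
force: [-0.3, 0.6, -1.0]
grip_width: -0.0002
```

```bash
python3 - <<'E'
from h import *
shot("side","s1",(150,60,350,260),3)
p=trk(0,.08-.125-.011)
plan([*p,.088],YAW)
E
```

```text
t 1.70 tcp [ 0.6156 -0.3061  0.0847] jaw(x) yaw 0.0722 tilt [-0.0043 -1.      0.0075] F [-0.4121  0.2833  1.3441] w -0.0003 q [-0.4635  0.6238  0.0666  1.0211  0.0042  1.0352]
shift [ 0.26 -0.19 19.73]  turn -0.0008 (other 3.1407)
```

View pics/s1.png

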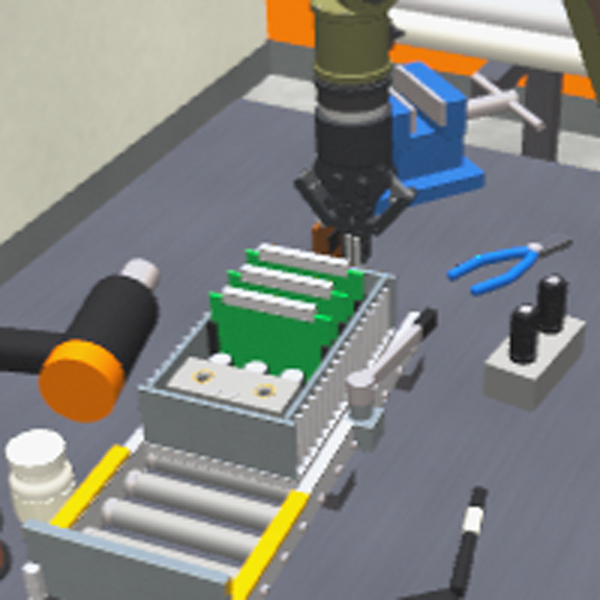

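Emit:
{"fn": "step_arm", "kwargs": {
  "gripper": [0,0,0,0,0,0,0,0,0,0,0,0],
  "linear": [
    [0.1,0,1.5],
    [0.1,0,2.5],
    [0.1,0,3.5],
    [0.1,0,4.5],
    [0.1,0,5.5],
    [0.1,0,6.5],
    [0.2,0,7.5],
    [0.2,0,8.5],
    [0.2,0,9.5],
    [0.2,0,10.5],
    [0.2,0,11.5],
    [0.2,0,12.0]
  ],
  "turn": [0,0,0,0,0,0,0,0,0,0,0,0]
}}

```text
t: 2.7
ee_pos: [0.6088, -0.1842, 0.0855]
tcp_rot: [-0.703, -0.024, 0.028, 0.71]
force: [0.4, -1.2, 1.1]
grip_width: -0.0001
```

```bash
python3 - <<'E'
from h import *
shot("side","s2",(120,80,320,280),3)
p=trk(0,.08-.125-.011)
plan([*p,.088],YAW)
E
```

```text
t 2.75 tcp [ 0.6086 -0.1834  0.0853] jaw(x) yaw 0.0741 tilt [-0.0048 -0.9999  0.0103] F [-1.3225  0.9161 -0.2964] w 0.0000 q [-0.2967  0.5401 -0.0893  0.9497  0.0079  1.2001]
shift [ 0.09 -0.2   7.44]  turn 0.0011 (other -3.1405)
```

View pics/s2.png

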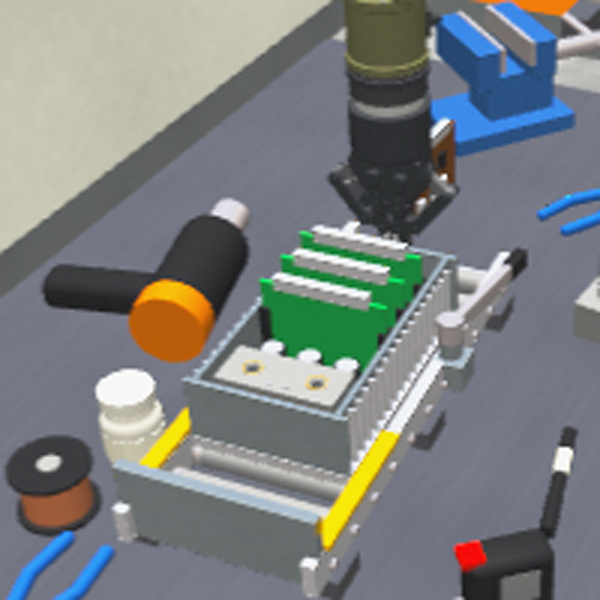

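Emit:
{"fn": "step_arm", "kwargs": {
  "gripper": [0,0,0,0,0,0,0,0,0],
  "linear": [
    [0.1,0,0.8],
    [0.1,0,1.6],
    [0.1,0,2.4],
    [0.1,0,3.2],
    [0.1,0,4.0],
    [0.1,0,4.8],
    [0.1,0,5.6],
    [0.1,0,6.2],
    [0.1,0,6.6]
  ],
  "turn": [0,0,0,0,0,0,0,0,0]
}}

```text
t: 3.5
ee_pos: [0.6046, -0.1161, 0.0859]
tcp_rot: [-0.703, -0.025, 0.028, 0.71]
force: [-0.3, -2.6, -1.7]
grip_width: -0.0002
```

Emit:
{"fn": "step_arm", "kwargs": {
  "gripper": [0,0,0,0,0,0],
  "linear": [
    [0,0,0.15],
    [0,0,0.3],
    [0,0,0.45],
    [0,0,0.6],
    [0,0,0.7],
    [0,0,0.7]
  ],
  "turn": [0,0,0,0,0,0]
}}

```text
t: 4.0
ee_pos: [0.6041, -0.109, 0.086]
tcp_rot: [-0.703, -0.025, 0.028, 0.711]
force: [-1.1, -1.6, -0.1]
grip_width: -0.0002
```

```bash
python3 - <<'E'
from h import *
shot("side","s3",(120,80,320,280),3)
p=trk(0,.08-.125-.011)
plan([*p,.088],YAW)
E
```

```text
t 4.05 tcp [ 0.6041 -0.109   0.086 ] jaw(x) yaw 0.0749 tilt [-0.0047 -0.9999  0.0117] F [-1.304  -0.6087 -0.0714] w -0.0001 q [-0.1838  0.5051 -0.1507  0.9225  0.0102  1.3121]
shift [-0.02 -0.2  -0.01]  turn 0.0019 (other -3.1397)
```

View pics/s3.png

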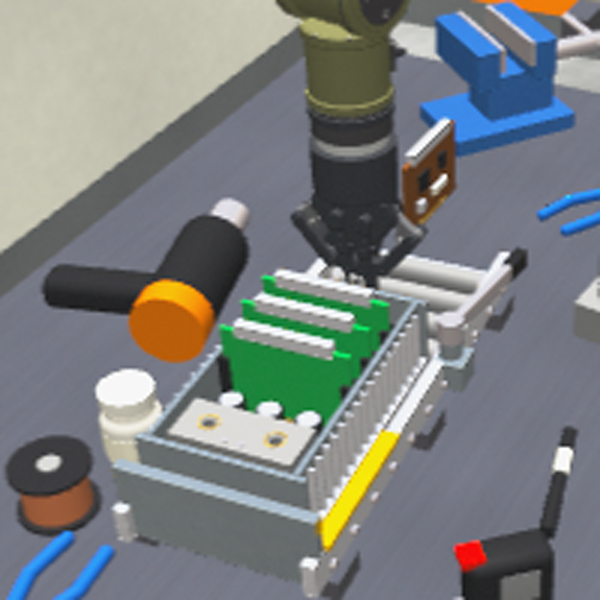

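Emit:
{"fn": "step_arm", "kwargs": {
  "gripper": [0,0,0,0],
  "linear": [
    [0,0,0.1],
    [0,0,0.2],
    [0,0,0.3],
    [0,0,0.3]
  ],
  "turn": [0,0,0,0]
}}

```text
t: 4.38
ee_pos: [0.604, -0.1068, 0.0861]
tcp_rot: [-0.703, -0.025, 0.028, 0.71]
force: [0.3, -4.1, -1.4]
grip_width: 0.0001
```

Emit:
{"fn": "step_arm", "kwargs": {
  "gripper": [0,0,0,0],
  "linear": [
    [0,0,0.1],
    [0,0,0.2],
    [0,0,0.3],
    [0,0,0.3]
  ],
  "turn": [0,0,0,0]
}}

```text
t: 4.72
ee_pos: [0.604, -0.1068, 0.0862]
tcp_rot: [-0.705, -0.024, 0.028, 0.708]
force: [0.2, -10.4, -2.3]
grip_width: 0.0001
```

Emit:
{"fn": "step_arm", "kwargs": {
  "gripper": [0,0,0,0,0,0,0,0],
  "linear": [
    [0,0,-1.5],
    [0,0,-4],
    [0,-3,-5],
    [0,-7,-6],
    [-3,-11,-8],
    [-7,-12,-10],
    [-11,-12,-10],
    [-15,-12,-10]
  ],
  "turn": [0,0,0,0,0,0,0,0]
}}

```text
t: 5.38
ee_pos: [0.4724, -0.2185, 0.2083]
tcp_rot: [-0.706, -0.026, 0.025, 0.708]
force: [-0.7, -0.6, 0.6]
grip_width: 0.0002
```

```bash
python3 - <<'E'
from h import *
t=shot("top","t2",(180,140,330,220),5)
s=shot("side","s4",(120,110,320,280),3.5)
def path(th,r=.1,extra=0):
    ph=-np.pi/2-.3+th;u=np.array([np.cos(ph),np.sin(ph)]);n=np.array([-u[1],u[0]])
    d=.0145*abs(n[0])+.011*abs(n[1])
    q=np.array([-.092,-.055])+r*u-(.005+d+extra)*n
    return trk(*q)
for th in(-.1,0,.3,.6,.9,1.2,1.5,1.7,1.87): print(th,path(th))
plan([*path(-.1,extra=.012),.068],YAW)
E
```

```text
-0.1 [ 0.4586 -0.2023]
0 [ 0.4681 -0.2073]
0.3 [ 0.5   -0.216]
0.6 [ 0.528 -0.216]
0.9 [ 0.5564 -0.2075]
1.2 [ 0.5821 -0.1899]
1.5 [ 0.6017 -0.1638]
1.7 [ 0.6099 -0.1428]
1.87 [ 0.6131 -0.1236]
t 5.48 tcp [ 0.4639 -0.2156  0.2059] jaw(x) yaw 0.0695 tilt [-0.0109 -0.9999  0.0084] F [1.3784 0.4426 0.0916] w -0.0003 q [-0.4365  0.2596 -0.2063  1.1185  0.0021  1.0648]
shift [-1.39 13.82  1.72]  turn -0.0035 (other 3.1381)
```

View pics/t2.png

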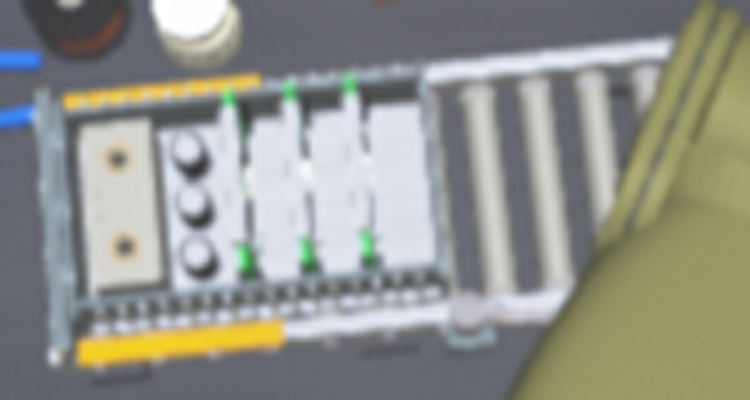

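View pics/s4.png

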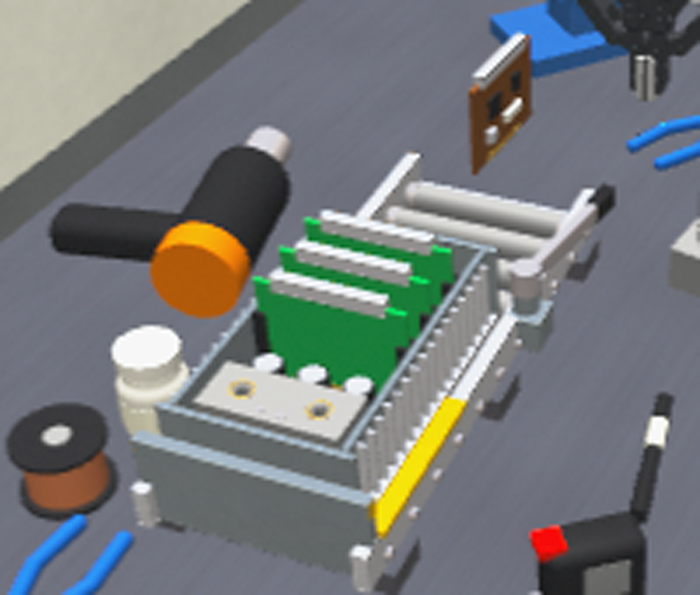

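Emit:
{"fn": "step_arm", "kwargs": {
  "gripper": [0,0,0,0,0,0,0],
  "linear": [
    [-1.4,2,1.7],
    [-1.4,5,1.7],
    [-1.4,8,1.7],
    [-1.4,11,1.7],
    [-1.4,13.8,1.7],
    [-1.4,13.8,1.7],
    [-1.4,13.8,1.7]
  ],
  "turn": [0,0,0,0,0,0,0]
}}

```text
t: 6.07
ee_pos: [0.4463, -0.1978, 0.0675]
tcp_rot: [-0.703, -0.02, 0.029, 0.71]
force: [-0.0, 0.3, -0.7]
grip_width: -0.0001
```

```bash
python3 - <<'E'
from h import *
s=shot("side","s5",(240,80,400,240),3.7)
E
cat >> h.py <<'E'
def gpath(th,r=.1,extra=0):
    ph=-np.pi/2-.3+th;u=np.array([np.cos(ph),np.sin(ph)]);n=np.array([-u[1],u[0]])
    d=.0145*abs(n[0])+.011*abs(n[1])
    return trk(*(np.array([-.092,-.055])+r*u-(.005+d+extra)*n))
E
python3 - <<'E'
from h import *
s,M=st()
for th in np.linspace(0,1.87,12): print(round(th,2),(M.T@(np.array([*gpath(th),.07])-s["ee_pos"])*100).round(1))
E
```

```text
t 6.12 tcp [ 0.4478 -0.1986  0.0689] jaw(x) yaw 0.0697 tilt [-0.0104 -0.9999  0.0093] F [-0.1827  0.2715  0.1368] w -0.0001 q [-0.4196  0.3411 -0.4848  0.7584  0.0033  1.0816]
0.0 [ 2.  -0.1 -1. ]
0.17 [ 3.7 -0.2 -1.8]
0.34 [ 5.4 -0.2 -2.2]
0.51 [ 7.  -0.2 -2.3]
0.68 [ 8.6 -0.2 -2.2]
0.85 [10.3 -0.2 -1.8]
1.02 [11.9 -0.2 -1.1]
1.19 [13.4 -0.3 -0.1]
1.36 [14.7 -0.3  1.2]
1.53 [15.8 -0.3  2.7]
1.7 [16.6 -0.2  4.4]
1.87 [17.  -0.2  6.3]
```

View pics/s5.png

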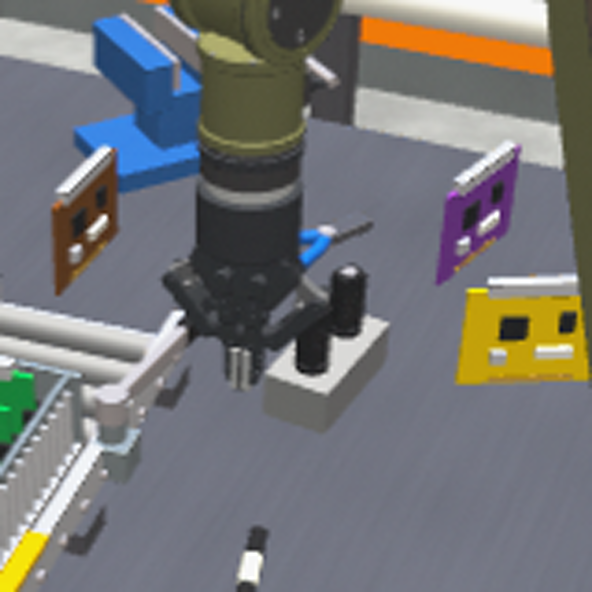

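Emit:
{"fn": "step_arm", "kwargs": {
  "gripper": [0,0,0,0,0,0,0,0],
  "linear": [
    [1,-0.2,-0.5],
    [2,-0.2,-1],
    [2.9,-0.2,-1.4],
    [3.7,-0.2,-1.8],
    [4.6,-0.2,-2],
    [5.4,-0.2,-2.2],
    [6.2,-0.2,-2.25],
    [7,-0.2,-2.3]
  ],
  "turn": [0,0,0,0,0,0,0,0]
}}

```text
t: 6.78
ee_pos: [0.5198, -0.2165, 0.0699]
tcp_rot: [-0.703, -0.021, 0.029, 0.71]
force: [-1.1, 0.4, 0.3]
grip_width: 0.0002
```

```bash
python3 - <<'E'
from h import *
s,M=st()
shot("side","s6",(200,80,360,240),3.7)
for th in np.linspace(.51,1.87,13): print(round(th,2),(M.T@(np.array([*gpath(th),.071])-s["ee_pos"])*100).round(1))
E
```

```text
t 6.78 tcp [ 0.5198 -0.2165  0.0699] jaw(x) yaw 0.0697 tilt [-0.0108 -0.9999  0.0096] F [-1.0735  0.422   0.3169] w 0.0002 q [-0.3968  0.4475 -0.3015  0.8357  0.0038  1.1043]
0.51 [-0.  -0.1 -0. ]
0.62 [ 1.  -0.1  0. ]
0.74 [ 2.1 -0.1  0.2]
0.85 [ 3.2 -0.1  0.5]
0.96 [ 4.3 -0.1  0.9]
1.08 [ 5.3 -0.2  1.5]
1.19 [ 6.3 -0.2  2.2]
1.3 [ 7.2 -0.2  3. ]
1.42 [ 8.  -0.2  3.9]
1.53 [ 8.7 -0.2  5. ]
1.64 [ 9.3 -0.1  6.1]
1.76 [ 9.7 -0.1  7.3]
1.87 [ 9.9 -0.1  8.6]
```

View pics/s6.png

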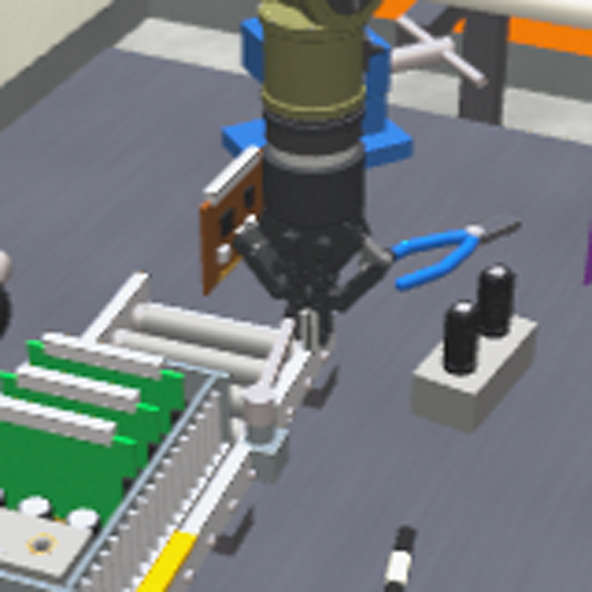

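Emit:
{"fn": "step_arm", "kwargs": {
  "gripper": [0,0,0,0,0,0,0,0,0,0,0],
  "linear": [
    [1,-0.2,0],
    [2.1,-0.2,0.2],
    [3.2,-0.2,0.5],
    [4.3,-0.2,0.9],
    [5.3,-0.2,1.5],
    [6.3,-0.2,2.2],
    [7.2,-0.2,3],
    [8,-0.2,3.9],
    [8.7,-0.2,5],
    [9.3,-0.2,6.1],
    [9.6,-0.2,7]
  ],
  "turn": [0,0,0,0,0,0,0,0,0,0,0]
}}

```text
t: 7.75
ee_pos: [0.6136, -0.1385, 0.0718]
tcp_rot: [-0.704, -0.022, 0.028, 0.71]
force: [-0.4, -1.0, 0.1]
grip_width: -0.0
```

Emit:
{"fn": "step_arm", "kwargs": {
  "gripper": [0,0,0,0,0,0],
  "linear": [
    [0.1,0,0.4],
    [0.2,0,0.8],
    [0.2,0,1.1],
    [0.2,0,1.4],
    [0.2,0,1.6],
    [0.2,0,1.6]
  ],
  "turn": [0,0,0,0,0,0]
}}

```text
t: 8.25
ee_pos: [0.6143, -0.1222, 0.0721]
tcp_rot: [-0.703, -0.022, 0.028, 0.71]
force: [0.5, -0.6, -0.2]
grip_width: -0.0001
```

```bash
python3 - <<'E'
from h import *
s,M=st()
shot("side","s7",(200,80,360,240),3.7)
print((M.T@(np.array([*gpath(1.87),.071])-s["ee_pos"])*100).round(2))
E
```

```text
t 8.25 tcp [ 0.6143 -0.1222  0.0721] jaw(x) yaw 0.0711 tilt [-0.0076 -0.9999  0.0094] F [ 0.5219 -0.566  -0.1551] w -0.0001 q [-0.2     0.5378 -0.1317  0.9112  0.007   1.2997]
[-0.13  0.11 -0.13]
```

View pics/s7.png

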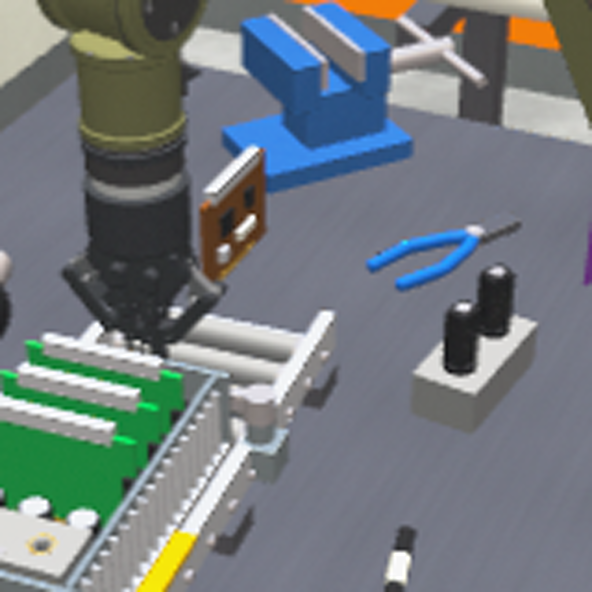

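Emit:
{"fn": "step_arm", "kwargs": {
  "gripper": [0,0,0,0,0],
  "linear": [
    [0,0,0.1],
    [0,0,0.2],
    [0,0,0.3],
    [0,0,0.4],
    [0,0,0.4]
  ],
  "turn": [0,0,0,0,0]
}}

```text
t: 8.72
ee_pos: [0.614, -0.1211, 0.0722]
tcp_rot: [-0.705, -0.022, 0.028, 0.708]
force: [0.8, -7.3, -0.2]
grip_width: 0.0002
```

Emit:
{"fn": "step_arm", "kwargs": {
  "gripper": [0,0,2,4,4,4,4,4,4,4,4],
  "linear": [
    [0,0,-1.5],
    [0,-2,-3.5],
    [0,-6,-5],
    [0,-10,-6],
    [-3,-14,-7],
    [-6,-16,-8],
    [-10,-17,-8],
    [-14,-17,-8],
    [-18,-17,-8],
    [-22,-17,-8],
    [-22,-17,-8]
  ],
  "turn": [0,0,0,0,0,0,0,0,0,0,0]
}}

```text
t: 9.63
ee_pos: [0.3928, -0.2153, 0.2432]
tcp_rot: [-0.704, -0.018, 0.029, 0.709]
force: [0.3, 0.5, 0.1]
grip_width: 0.04
```

```bash
python3 - <<'E'
from h import *
st()
shot("side","s8",(130,80,380,270),3)
shot("top","t8",(180,140,360,260),4)
E
```

```text
t 9.63 tcp [ 0.3928 -0.2153  0.2432] jaw(x) yaw 0.0659 tilt [-0.0153 -0.9999  0.0074] F [0.338  0.4717 0.1422] w 0.0400 q [-0.5     0.1357 -0.2678  1.1842 -0.0019  1.005 ]
```

View pics/s8.png

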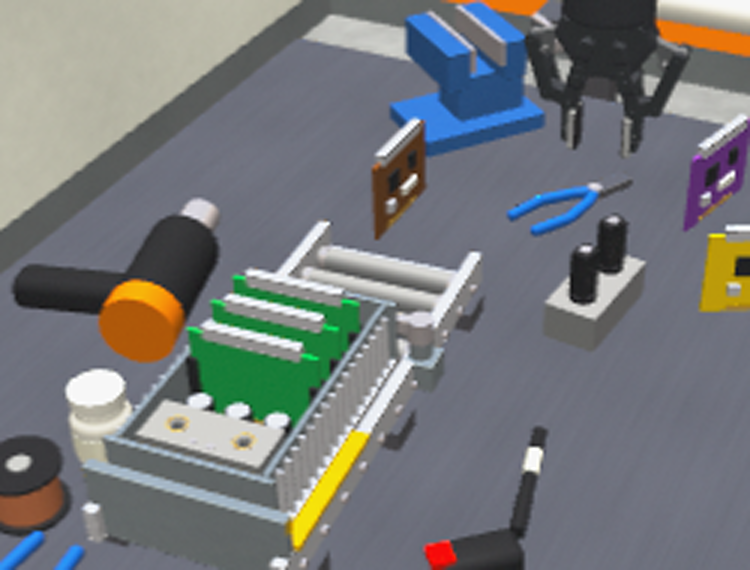

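View pics/t8.png

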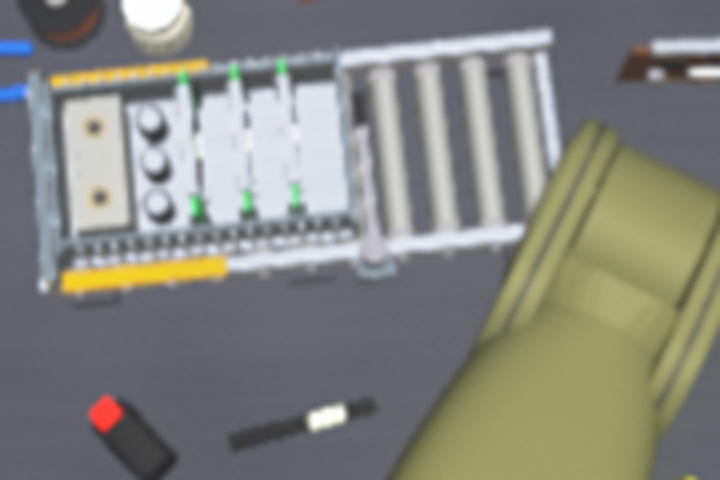

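```bash
cat >> h.py <<'E'
def tri(pt,ps):
    d1=top.ray([pt])[0];d2=side.ray([ps])[0];d1/=np.linalg.norm(d1);d2/=np.linalg.norm(d2)
    A=np.c_[d1,-d2];t=np.linalg.lstsq(A,side.o-top.o,rcond=None)[0]
    a=top.o+t[0]*d1;b=side.o+t[1]*d2;return (a+b)/2,np.linalg.norm(a-b)
def dark(im,c,r=4):
    "darkness-weighted centroid around c"
    g=cv2.cvtColor(im,cv2.COLOR_BGR2GRAY).astype(float);x0,y0=int(round(c[0])),int(round(c[1]))
    w=g[y0-r:y0+r+1,x0-r:x0+r+1];w=np.clip(np.percentile(w,60)-w-15,0,None)
    yy,xx=np.mgrid[y0-r:y0+r+1,x0-r:x0+r+1];return np.array([(w*xx).sum(),(w*yy).sum()])/w.sum()
E
python3 - <<'E'
from h import *
t=cv2.imread("pics/t8_raw.png");s=cv2.imread("pics/s8_raw.png")
J=[]
for a,b in(((203.2,171.4),(188.7,220.7)),((204.7,189),(211,226.7))):
    pa=dark(t,a,3);pb=dark(s,b,3);print(pa,pb,top.onz([pa],.112),side.onz([pb],.112),tri(pa,pb))
    print(t[int(pa[1])-4:int(pa[1])+6,int(pa[0])-4:int(pa[0])+6,1])
t0=cv2.imread("pics/top0.png")
save(t0,"t0c",(300,205,370,255),10); save(s,"s8c",(300,145,360,205),10)
print(trk(-.03,.165),trk(.03,.165))
E
```

```text
[203.047  171.4312] [188.7166 221.1027] [[0.6195 0.1154 0.112 ]] [[0.6203 0.1167 0.112 ]] (array([0.6203, 0.1158, 0.1111]), np.float64(0.001257280627058032))
[[213 214 215 214 213 213 213 213 214 213]
 [214 213 213 210 208 210 212 213 214 213]
 [213 212 205 195 190 197 206 212 213 214]
 [212 207 188 164 151 163 189 209 214 213]
 [212 203 177 137 109 127 173 204 213 214]
 [212 207 181 137 110 133 178 206 213 214]
 [213 209 196 170 157 169 198 211 214 215]
 [214 212 208 200 195 200 209 214 215 215]
 [213 213 212 212 211 212 214 214 215 215]
 [213 213 213 213 214 214 214 214 215 215]]
[204.5312 188.9377] [210.7578 227.1315] [[0.56   0.1103 0.112 ]] [[0.5605 0.1126 0.112 ]] (array([0.561 , 0.1109, 0.1103]), np.float64(0.0013025242029154726))
[[210 214 214 214 214 214 215 214 215 214]
 [213 214 214 213 212 213 214 214 215 215]
 [214 214 212 205 198 203 210 213 214 215]
 [214 213 207 189 172 173 190 206 215 216]
 [214 212 199 166 132 128 159 196 213 216]
 [214 211 195 150 108 105 146 193 213 216]
 [214 212 199 166 132 134 165 196 213 216]
 [214 213 207 192 177 182 194 206 214 215]
 [213 214 213 209 205 209 211 214 215 216]
 [214 214 215 214 215 215 215 215 216 216]]
[0.5579 0.1091] [0.6178 0.1134]
```

View pics/t0c.png

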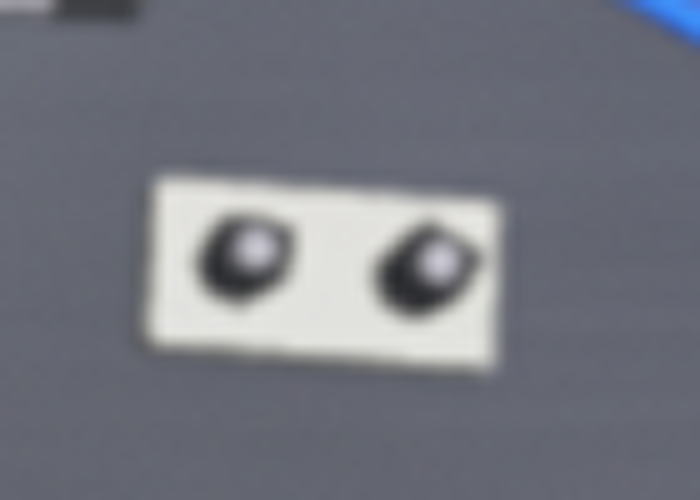

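View pics/s8c.png

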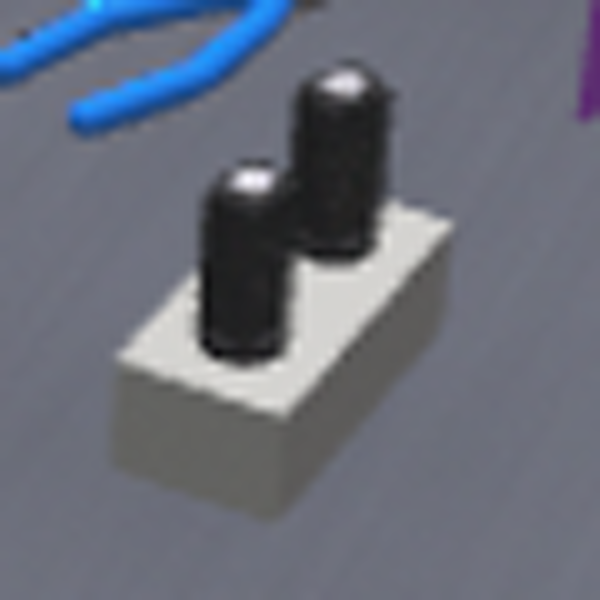

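```bash
python3 - <<'E'
from h import *
a=tri((325.5,229.6),(325.2,163.1));b=tri((343.9,231.1),(334.5,153.2));print(a,b)
d=a[0]-b[0];print(np.hypot(*d[:2]),"yaw of y axis-90",np.arctan2(d[1],d[0])-np.pi/2)
s=cv2.imread("pics/top0.png");
hsv=cv2.cvtColor(s,cv2.COLOR_BGR2HSV)[205:255,300:370]
m=((hsv[...,2]>160)|(hsv[...,2]<70)).astype(np.uint8);m=cv2.morphologyEx(m,cv2.MORPH_CLOSE,np.ones((5,5)))
c=max(cv2.findContours(m,0,2)[0],key=cv2.contourArea);r=cv2.minAreaRect(c);p=cv2.boxPoints(r)+[300,205]
P=top.onz(p,.04);print(P,P.mean(0),np.linalg.norm(np.diff(P,axis=0),axis=1))
E
```

```text
(array([ 0.4173, -0.2796,  0.0948]), np.float64(0.0015838551097909642)) (array([ 0.4104, -0.3387,  0.0959]), np.float64(0.001369162839758094))
0.059544048666456156 yaw of y axis-90 -0.11717833259128962
[[ 0.3928 -0.2472  0.04  ]
 [ 0.449  -0.2542  0.04  ]
 [ 0.4365 -0.3717  0.04  ]
 [ 0.3805 -0.3637  0.04  ]] [ 0.4147 -0.3092  0.04  ] [0.0566 0.1181 0.0566]
```

```bash
python3 - <<'E'
from h import *
plan([.4176,-.2795,.13],-.117)
plan([.4176,-.2795,.054],-.117)
E
```

```text
t 9.73 tcp [ 0.4001 -0.217   0.2441] jaw(x) yaw 0.0674 tilt [-0.0072 -1.      0.0043] F [ 0.9707 -0.4555  0.0391] w 0.0397 q [-0.4967  0.1413 -0.2585  1.1794 -0.0002  1.0067]
shift [ 1.41 11.37 -6.41]  turn 0.1844 (other -2.9572)
t 9.73 tcp [ 0.4001 -0.217   0.2441] jaw(x) yaw 0.0674 tilt [-0.0072 -1.      0.0043] F [ 0.9707 -0.4555  0.0391] w 0.0397 q [-0.4967  0.1413 -0.2585  1.1794 -0.0002  1.0067]
shift [ 1.46 18.97 -6.44]  turn 0.1844 (other -2.9572)
```

Emit:
{"fn": "step_arm", "kwargs": {
  "gripper": [4,4,4,4,4,4,4,4,4],
  "linear": [
    [1.4,0,-3],
    [1.4,0,-6.4],
    [1.4,4,-6.4],
    [1.4,8,-6.4],
    [1.4,11.4,-6.4],
    [1.4,11.4,-6.4],
    [1.4,11.4,-6.4],
    [1.4,11.4,-6.4],
    [1.4,11.4,-6.4]
  ],
  "turn": [0.1,0.184,0.184,0.184,0.184,0.184,0.184,0.184,0.184]
}}

```text
t: 10.48
ee_pos: [0.4201, -0.2808, 0.1322]
tcp_rot: [-0.706, 0.042, -0.04, 0.706]
force: [0.9, -0.1, -0.0]
grip_width: 0.0399
```

```bash
python3 - <<'E'
from h import *
shot("side","s9",(280,90,380,210),5)
plan([.4176,-.2795,.054],-.117)
E
```

```text
t 10.53 tcp [ 0.4199 -0.2807  0.1323] jaw(x) yaw -0.1163 tilt [-0.0031 -1.      0.0006] F [-0.181  -0.2028 -0.2272] w 0.0400 q [-0.5888  0.2931 -0.3637  0.9169 -0.0009  1.0983]
shift [-0.22  7.83  0.09]  turn 0.0007 (other -3.1409)
```

View pics/s9.png

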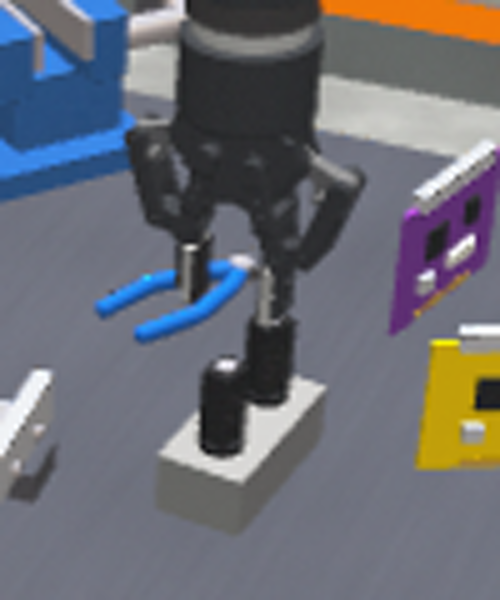

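Emit:
{"fn": "step_arm", "kwargs": {
  "gripper": [4,4,4,4,4],
  "linear": [
    [-0.2,2.5,0.1],
    [-0.2,5,0.1],
    [-0.2,7.8,0.1],
    [-0.2,7.8,0.1],
    [-0.2,7.8,0.1]
  ],
  "turn": [0,0,0,0,0]
}}

```text
t: 10.95
ee_pos: [0.4178, -0.2793, 0.0548]
tcp_rot: [-0.705, 0.042, -0.04, 0.706]
force: [-0.4, -0.6, 0.2]
grip_width: 0.0402
```

```bash
python3 - <<'E'
from h import *
plan([.4176,-.2795,.054],-.117)
shot("side","s10",(280,90,380,210),5)
E
```

```text
t 10.95 tcp [ 0.4178 -0.2793  0.0548] jaw(x) yaw -0.1160 tilt [-0.0038 -1.      0.001 ] F [-0.4467 -0.5805  0.2   ] w 0.0402 q [-0.5887  0.3697 -0.4839  0.7211 -0.0008  1.0981]
shift [-0.01  0.08 -0.03]  turn 0.0010 (other -3.1406)
```

View pics/s10.png

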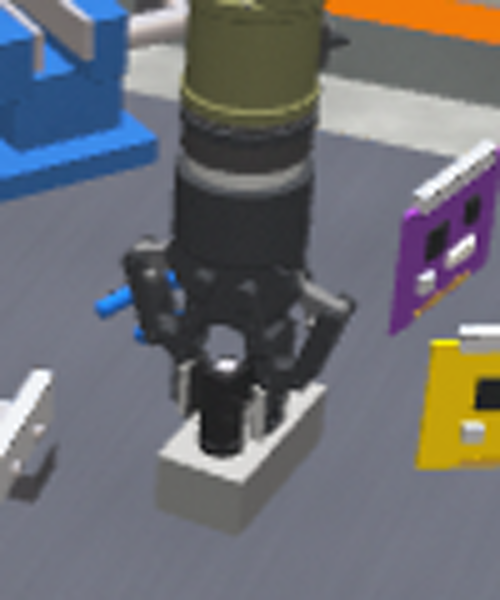

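Well centred. Close, then lift.

Emit:
{"fn": "step_arm", "kwargs": {
  "gripper": [3,2.4,1.8,1.6,1.6,1.6,1.6],
  "linear": [
    [0,0.05,0],
    [0,0.05,0],
    [0,0.05,0],
    [0,0.05,0],
    [0,0.05,0],
    [0,0.05,0],
    [0,0.05,0]
  ],
  "turn": [0,0,0,0,0,0,0],
  "grip_force": 60
}}

```text
t: 11.58
ee_pos: [0.4205, -0.2811, 0.0575]
tcp_rot: [0.707, -0.04, 0.042, -0.705]
force: [-0.4, 0.4, 5.3]
grip_width: 0.0196
```

Emit:
{"fn": "step_arm", "kwargs": {
  "gripper": [1.2,1.2,1.2,1.2,1.2,1.2,1.2,1.2,1.2],
  "linear": [
    [0,-1,0],
    [0,-3,0],
    [0,-5,0],
    [0,-8,0],
    [0,-11,0],
    [0,-15,0],
    [0,-17,0],
    [0,-17,0],
    [0,-17,0]
  ],
  "turn": [0,0,0,0,0,0,0,0,0]
}}

```text
t: 12.33
ee_pos: [0.4212, -0.2814, 0.2296]
tcp_rot: [0.708, -0.039, 0.043, -0.704]
force: [0.0, 0.2, -1.0]
grip_width: 0.0197
```

```bash
python3 - <<'E'
from h import *
plan([.6203,.1158,.245],YAW)
shot("side","s11",(280,20,400,200),3.3)
E
```

```text
t 12.33 tcp [ 0.4212 -0.2814  0.2296] jaw(x) yaw -0.1160 tilt [ 0.0068 -1.     -0.0044] F [ 0.0136  0.2095 -0.9917] w 0.0197 q [-0.5885  0.2232 -0.1927  1.1468 -0.0008  1.0983]
shift [15.19 -1.62 41.75]  turn -0.1890 (other 2.9526)
```

View pics/s11.png

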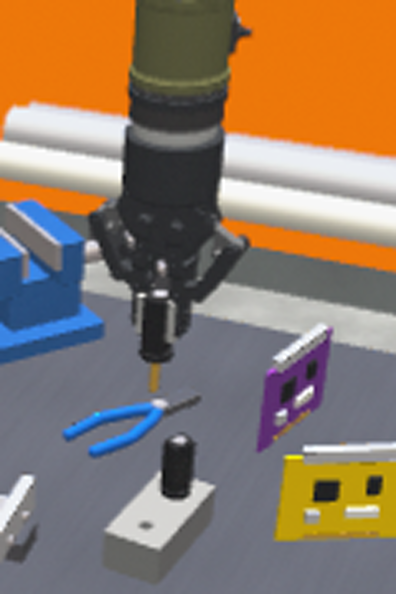

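```bash
python3 - <<'E'
from h import *
s,M=st()
tip=s["ee_pos"]+M@[0,.0515,0];print(tip,side.proj(tip), side.onz([(326.4,138.8)],tip[2]))
im=cv2.imread("pics/s11_raw.png");save(im,"s11b",(305,90,350,150),10)
E
```

```text
t 12.38 tcp [ 0.4202 -0.2807  0.2279] jaw(x) yaw -0.1161 tilt [ 0.0037 -1.     -0.0027] F [ 0.3388 -0.1974 -1.1848] w 0.0196 q [-0.5885  0.2245 -0.1954  1.1464 -0.0008  1.0983]
[ 0.4203 -0.2809  0.1764] [[326.3885 138.2246]] [[ 0.4192 -0.278   0.1764]]
```

View pics/s11b.png

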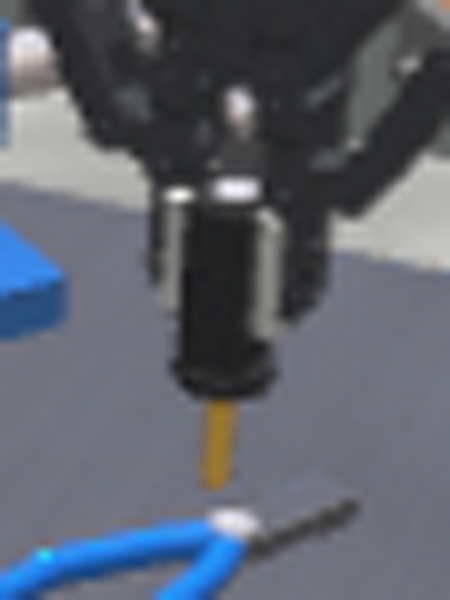

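Emit:
{"fn": "step_arm", "kwargs": {
  "gripper": [1.2,1.2,1.2,1.2,1.2,1.2,1.2,1.2,1.2,1.2,1.2,1.2],
  "linear": [
    [0,-1.7,4],
    [1.5,-1.7,8],
    [3,-1.7,12],
    [4.5,-1.7,16],
    [6,-1.7,20],
    [7.5,-1.7,24],
    [9,-1.7,28],
    [11,-1.7,32],
    [13,-1.7,36],
    [14.5,-1.7,40],
    [15.3,-1.7,41.7],
    [15.3,-1.7,41.7]
  ],
  "turn": [-0.05,-0.1,-0.15,-0.189,-0.189,-0.189,-0.189,-0.189,-0.189,-0.189,-0.189,-0.189]
}}

```text
t: 13.38
ee_pos: [0.6221, 0.1216, 0.2407]
tcp_rot: [0.707, 0.028, -0.028, -0.706]
force: [1.5, -0.3, -0.1]
grip_width: 0.0195
```

Emit:
{"fn": "step_arm", "kwargs": {
  "gripper": [1.2,1.2,1.2],
  "linear": [
    [0,0,0],
    [0,0,0],
    [0,0,0]
  ],
  "turn": [0,0,0]
}}

```text
t: 13.63
ee_pos: [0.6209, 0.1206, 0.2393]
tcp_rot: [0.707, 0.027, -0.028, -0.706]
force: [0.1, -0.6, -0.2]
grip_width: 0.0195
```

```bash
python3 - <<'E'
from h import *
plan([.6200,.1162,.178],YAW)
E
```

```text
t 13.63 tcp [0.6209 0.1206 0.2393] jaw(x) yaw 0.0782 tilt [-0.0022 -1.     -0.0017] F [ 0.073  -0.5634 -0.2293] w 0.0195 q [ 0.1926  0.4486  0.1679  1.2925 -0.0014  1.6853]
shift [-0.11  6.13 -0.43]  turn 0.0052 (other -3.1364)
```

Emit:
{"fn": "step_arm", "kwargs": {
  "gripper": [1.2,1.2,1.2,1.2,1.2],
  "linear": [
    [-0.1,2,-0.43],
    [-0.1,4,-0.43],
    [-0.1,6.1,-0.43],
    [-0.1,6.1,-0.43],
    [-0.1,6.1,-0.43]
  ],
  "turn": [0,0,0,0,0]
}}

```text
t: 14.05
ee_pos: [0.6184, 0.1147, 0.1775]
tcp_rot: [0.707, 0.025, -0.029, -0.706]
force: [-0.6, -0.4, -0.5]
grip_width: 0.0193
```

```bash
python3 - <<'E'
from h import *
s,M=st()
im=shot("side","s12",(165,180,225,240),10)
tip=s["ee_pos"]+M@[0,.0515,0];print(tip,side.proj(tip),side.proj([[.62,.1162,.112]]))
shot("top","t12",(190,150,240,200),10)
E
```

```text
t 14.05 tcp [0.6184 0.1147 0.1775] jaw(x) yaw 0.0765 tilt [-0.0057 -1.     -0.0022] F [-0.5944 -0.4212 -0.5082] w 0.0193 q [ 0.1841  0.4674  0.0375  1.1468 -0.0016  1.6784]
[0.6181 0.1145 0.126 ] [[189.2767 216.4041]] [[188.9307 221.0234]]
```

View pics/s12.png

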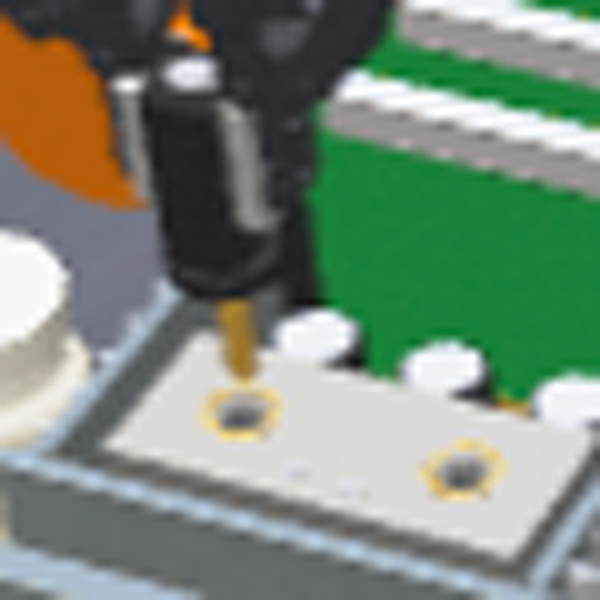

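View pics/t12.png

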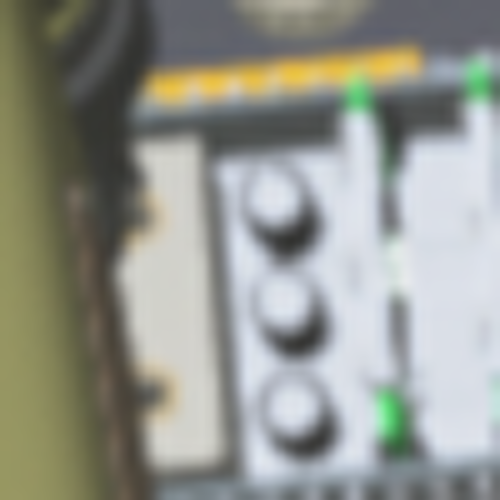

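```bash
python3 - <<'E'
from h import *
print(side.onz([(188.85,217.35)],.126),side.onz([(188.85,217.35)],.124),side.onz([(188.65,220.85),(210.95,226.55)],.112))
s,M=st()
print(side.proj([s["ee_pos"]+M@[0,.0515-z,0] for z in(0,.034,.04,.09)]))
E
```

```text
[[0.6171 0.1178 0.126 ]] [[0.6186 0.116  0.124 ]] [[0.621  0.116  0.112 ]
 [0.5612 0.1106 0.112 ]]
t 14.15 tcp [0.6205 0.1155 0.1798] jaw(x) yaw 0.0772 tilt [-0.0006 -1.     -0.0016] F [ 0.3211 -0.206   0.069 ] w 0.0195 q [ 0.1848  0.4662  0.0414  1.1468 -0.0015  1.6784]
[[188.1288 215.6473]
 [186.3591 204.6285]
 [186.0395 202.6401]
 [183.2881 185.532 ]]
```

Emit:
{"fn": "step_arm", "kwargs": {
  "gripper": [1.2,1.2,1.2,1.2],
  "linear": [
    [0,0,0],
    [0,0,0],
    [0,0,0],
    [0,0,0]
  ],
  "turn": [0,0,0,0]
}}

```text
t: 14.48
ee_pos: [0.621, 0.1156, 0.1806]
tcp_rot: [0.707, 0.028, -0.027, -0.706]
force: [-0.7, 0.1, -1.1]
grip_width: 0.019
```

```bash
python3 - <<'E'
from h import *
s,M=st()
im=shot("side","s13",(165,180,225,240),10)
print(side.proj([s["ee_pos"]+M@[0,.0515-z,0] for z in(0,.034,.04,.09)]))
st()
E
```

```text
t 14.48 tcp [0.621  0.1156 0.1806] jaw(x) yaw 0.0772 tilt [ 0.0008 -1.     -0.0014] F [-0.6615  0.1189 -1.0541] w 0.0190 q [ 0.1849  0.4655  0.0425  1.1471 -0.0015  1.6785]
[[187.8772 215.3585]
 [186.121  204.3335]
 [185.8039 202.3441]
 [183.0732 185.2254]]
t 14.53 tcp [0.6208 0.1156 0.1803] jaw(x) yaw 0.0772 tilt [ 0.0003 -1.     -0.0015] F [-0.0465  0.8129 -1.5404] w 0.0194 q [ 0.1849  0.4658  0.0421  1.147  -0.0015  1.6785]
```

View pics/s13.png

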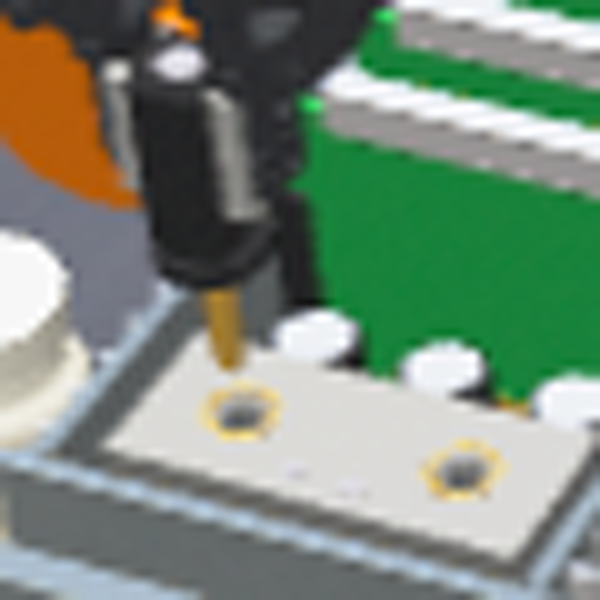

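```bash
python3 - <<'E'
from h import *
for z in(.129,.1275,.126): print(z,side.onz([(187.55,216.35)],z))
for z in(.2185,.217): print(z,side.onz([(182.55,185.75)],z))
E
```

```text
0.129 [[0.6197 0.1189 0.129 ]]
0.1275 [[0.6209 0.1175 0.1275]]
0.126 [[0.622  0.1161 0.126 ]]
0.2185 [[0.6214 0.1172 0.2185]]
0.217 [[0.6227 0.1156 0.217 ]]
```

Emit:
{"fn": "step_arm", "kwargs": {
  "gripper": [1.2,1.2,1.2,1.2,1.2,1.2],
  "linear": [
    [0,0.5,0],
    [0,1,0],
    [0,1.4,0],
    [0,1.4,0],
    [0,1.4,0],
    [0,1.4,0]
  ],
  "turn": [0,0,0,0,0,0]
}}

```text
t: 15.03
ee_pos: [0.6207, 0.1156, 0.1661]
tcp_rot: [0.707, 0.027, -0.027, -0.706]
force: [-0.1, -0.4, -0.6]
grip_width: 0.0194
```

```bash
python3 - <<'E'
from h import *
s,M=st()
im=shot("side","s14",(165,180,225,240),10)
st()
E
```

```text
t 15.03 tcp [0.6207 0.1156 0.1661] jaw(x) yaw 0.0773 tilt [-0.0001 -1.     -0.0016] F [-0.1237 -0.3761 -0.6342] w 0.0194 q [ 0.1849  0.4731  0.0166  1.1145 -0.0016  1.6784]
t 15.08 tcp [0.6208 0.1156 0.1663] jaw(x) yaw 0.0773 tilt [ 0.0003 -1.     -0.0015] F [-0.5556  0.6903  0.2401] w 0.0193 q [ 0.1849  0.4729  0.0168  1.1145 -0.0015  1.6784]
```

View pics/s14.png

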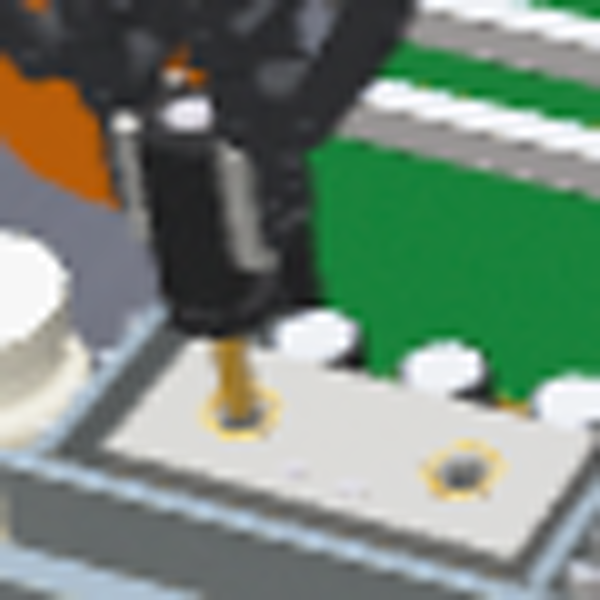

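Emit:
{"fn": "step_arm", "kwargs": {
  "gripper": [1.2,1.2,1.2,1.2,1.2,1.2,1.2],
  "linear": [
    [0,0.4,0],
    [0,0.8,0],
    [0,1.2,0],
    [0,1.6,0],
    [0,2,0],
    [0,2,0],
    [0,2,0]
  ],
  "turn": [0,0,0,0,0,0,0]
}}

```text
t: 15.67
ee_pos: [0.6214, 0.1145, 0.1455]
tcp_rot: [0.708, 0.027, -0.027, -0.705]
force: [3.1, -5.1, -2.4]
grip_width: 0.0191
```

```bash
python3 - <<'E'
from h import *
s,M=st()
im=shot("side","s15",(165,180,225,240),10)
E
```

```text
t 15.67 tcp [0.6214 0.1145 0.1455] jaw(x) yaw 0.0765 tilt [ 0.0009 -1.     -0.0036] F [ 3.1486 -5.0904 -2.4299] w 0.0191 q [ 0.1841  0.4851 -0.0185  1.0667 -0.0037  1.6784]
```

View pics/s15.png

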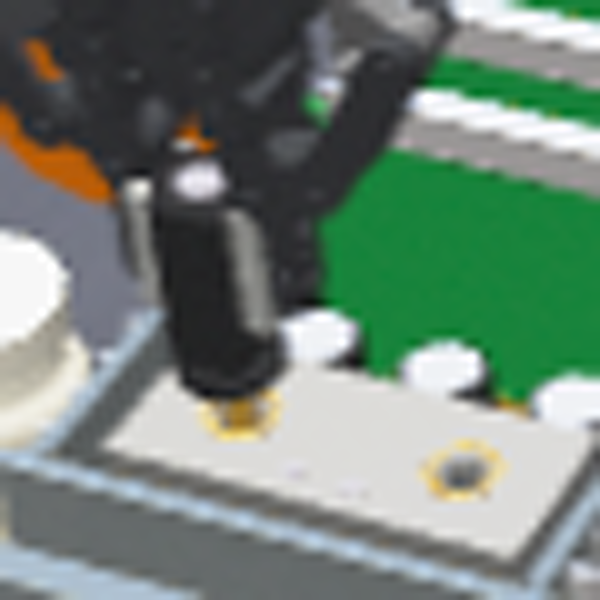

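Emit:
{"fn": "step_arm", "kwargs": {
  "gripper": [1.2,1.2,1.2,1.2,1.2,1.2,1.2],
  "linear": [
    [0.05,0.4,-0.1],
    [0.05,0.8,-0.1],
    [0.05,1.1,-0.1],
    [0.05,1.4,-0.1],
    [0.05,1.5,-0.1],
    [0.05,1.6,-0.1],
    [0.05,1.6,-0.1]
  ],
  "turn": [0,0,0,0,0,0,0]
}}

```text
t: 16.3
ee_pos: [0.6217, 0.1139, 0.1295]
tcp_rot: [0.708, 0.027, -0.027, -0.706]
force: [0.2, 0.5, 0.5]
grip_width: 0.019
```

```bash
python3 - <<'E'
from h import *
s,M=st()
im=shot("side","s16",(165,180,225,240),10)
E
```

```text
t 16.30 tcp [0.6217 0.1139 0.1295] jaw(x) yaw 0.0768 tilt [ 0.0004 -1.     -0.003 ] F [0.2319 0.4736 0.4836] w 0.0190 q [ 0.1827  0.4958 -0.0438  1.0312 -0.003   1.6767]
```

View pics/s16.png

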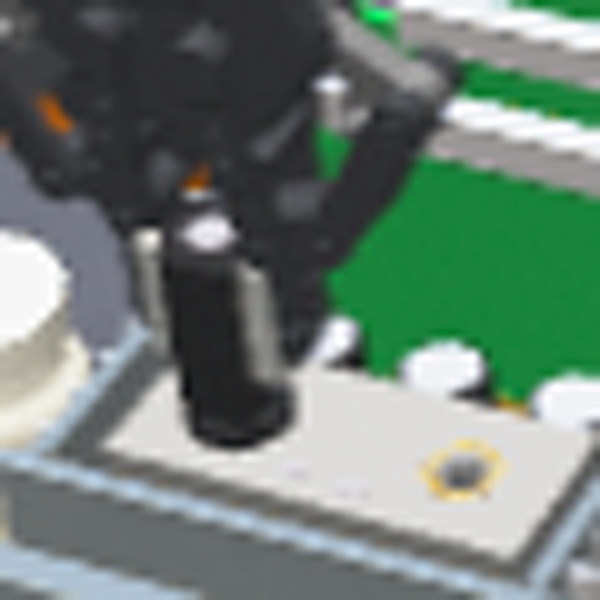

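Emit:
{"fn": "step_arm", "kwargs": {
  "gripper": [1.2,1.2,1.2,1.2,1.2],
  "linear": [
    [0,0.1,0],
    [0,0.2,0],
    [0,0.3,0],
    [0,0.4,0],
    [0,0.4,0]
  ],
  "turn": [0,0,0,0,0]
}}

```text
t: 16.77
ee_pos: [0.622, 0.1139, 0.1294]
tcp_rot: [0.707, 0.028, -0.026, -0.706]
force: [-6.2, -1.9, 18.2]
grip_width: 0.0194
```

Emit:
{"fn": "step_arm", "kwargs": {
  "gripper": [2,3,3,3,3,3,3,3,3,3,3,3],
  "linear": [
    [0,0,0],
    [0,0,0],
    [0,0,0],
    [0,-2,0],
    [0,-5,0],
    [0,-8,0],
    [0,-11,-2],
    [0,-11,-6],
    [0,-11,-10],
    [0,-11,-14],
    [0,-11,-18],
    [0,-11,-22]
  ],
  "turn": [0,0,0,0,0,0,0,0,0,0,0,0]
}}

```text
t: 17.77
ee_pos: [0.6385, -0.1068, 0.2393]
tcp_rot: [0.707, 0.028, -0.026, -0.706]
force: [0.3, -0.5, -0.3]
grip_width: 0.0301
```

```bash
python3 - <<'E'
from h import *
im=shot("side","s17",(130,80,380,270),3)
plan([.411,-.3395,.14],-.117)
E
```

```text
t 17.82 tcp [ 0.6389 -0.1151  0.2389] jaw(x) yaw 0.0700 tilt [ 0.0029 -1.     -0.0091] F [ 1.5802 -4.2668 -0.2525] w 0.0305 q [-0.1743  0.4736  0.208   1.3002 -0.0081  1.3265]
shift [-24.33  10.01 -20.7 ]  turn 0.1870 (other -2.9546)
```

View pics/s17.png

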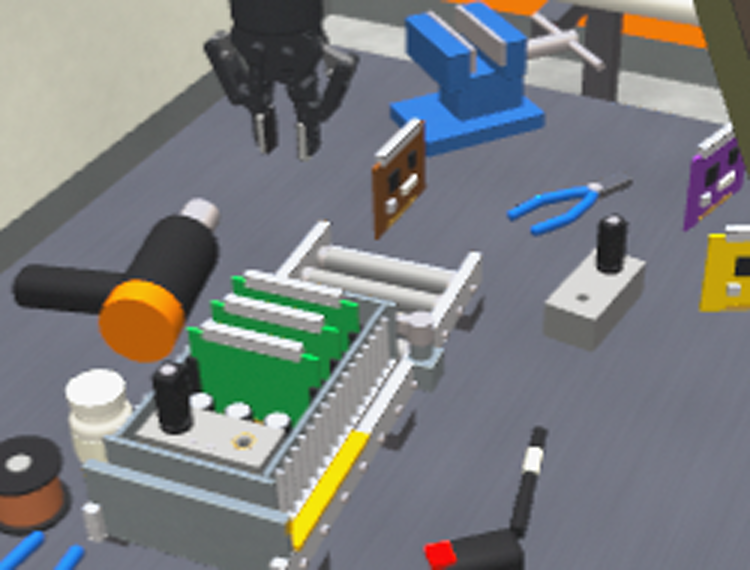

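Emit:
{"fn": "step_arm", "kwargs": {
  "gripper": [4,4,4,4,4,4,4,4,4,4],
  "linear": [
    [-4,0,-4],
    [-8,0,-8],
    [-12,0,-12],
    [-16,0,-16],
    [-20,0,-19],
    [-24.2,3,-20.7],
    [-24.2,6,-20.7],
    [-24.2,9,-20.7],
    [-24.2,9,-20.7],
    [-24.2,9,-20.7]
  ],
  "turn": [0.1,0.187,0.187,0.187,0.187,0.187,0.187,0.187,0.187,0.187]
}}

```text
t: 18.65
ee_pos: [0.4061, -0.3382, 0.1445]
tcp_rot: [0.707, -0.045, 0.041, -0.705]
force: [-1.0, -0.1, -0.7]
grip_width: 0.0399
```

Emit:
{"fn": "step_arm", "kwargs": {
  "gripper": [4,4],
  "linear": [
    [0,0,0],
    [0,0,0]
  ],
  "turn": [0,0]
}}

```text
t: 18.82
ee_pos: [0.4059, -0.3376, 0.1441]
tcp_rot: [0.706, -0.046, 0.04, -0.705]
force: [-0.8, 0.5, -0.9]
grip_width: 0.0398
```

```bash
python3 - <<'E'
from h import *
im=shot("side","s18",(280,90,380,210),5)
plan([.412,-.3398,.055],-.117)
E
```

```text
t 18.87 tcp [ 0.407 -0.338  0.145] jaw(x) yaw -0.1207 tilt [-0.005  -1.     -0.0033] F [ 0.6579  0.2262 -0.2239] w 0.0399 q [-0.6896  0.3204 -0.2865  0.9664 -0.0055  1.0019]
shift [ 0.56  8.99 -0.09]  turn -0.0037 (other 3.1379)
```

View pics/s18.png

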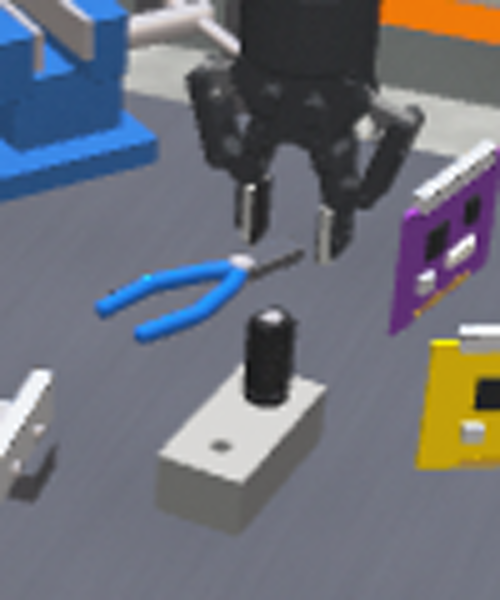

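Emit:
{"fn": "step_arm", "kwargs": {
  "gripper": [4,4,4,4,4,4],
  "linear": [
    [0.55,2.5,-0.1],
    [0.55,5,-0.1],
    [0.55,7,-0.1],
    [0.55,9,-0.1],
    [0.55,9,-0.1],
    [0.55,9,-0.1]
  ],
  "turn": [0,0,0,0,0,0]
}}

```text
t: 19.37
ee_pos: [0.4129, -0.3393, 0.0553]
tcp_rot: [0.707, -0.044, 0.04, -0.705]
force: [0.4, -0.1, -0.2]
grip_width: 0.0398
```

```bash
python3 - <<'E'
from h import *
im=shot("side","s19",(280,90,380,210),5)
plan([.412,-.3398,.055],-.117)
E
```

```text
t 19.42 tcp [ 0.4136 -0.3401  0.0562] jaw(x) yaw -0.1193 tilt [-0.0032 -1.     -0.0042] F [ 0.3728 -0.4485  0.6201] w 0.0398 q [-0.685   0.413  -0.4051  0.7532 -0.0053  1.0051]
shift [-0.16  0.12  0.01]  turn -0.0023 (other 3.1393)
```

View pics/s19.png

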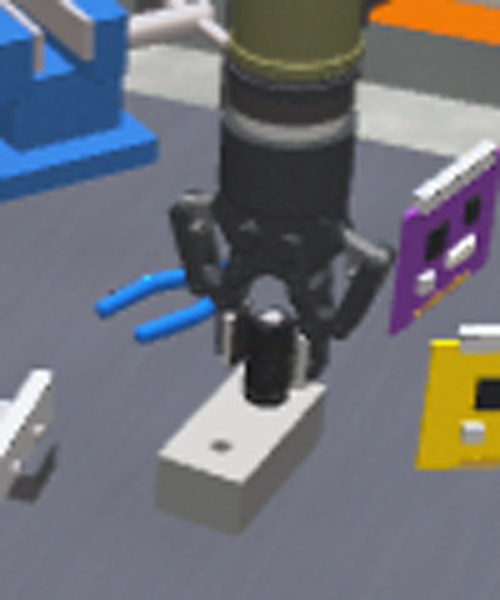

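Emit:
{"fn": "step_arm", "kwargs": {
  "gripper": [3,2.4,1.8,1.2,1.2,1.2,1.2,1.2],
  "linear": [
    [0,0,0],
    [0,0,0],
    [0,0,0],
    [0,0,0],
    [0,0,0],
    [0,0,0],
    [0,0,0],
    [0,0,0]
  ],
  "turn": [0,0,0,0,0,0,0,0]
}}

```text
t: 20.08
ee_pos: [0.4152, -0.341, 0.0583]
tcp_rot: [0.708, -0.042, 0.042, -0.704]
force: [1.1, 0.8, 6.4]
grip_width: 0.0258
```

```bash
python3 - <<'E'
from h import *
st()
E
```

```text
t 20.08 tcp [ 0.4152 -0.341   0.0583] jaw(x) yaw -0.1193 tilt [ 0.0009 -1.     -0.0058] F [1.0691 0.8057 6.4374] w 0.0258 q [-0.6849  0.4107 -0.4024  0.7539 -0.0044  1.0051]
```

Emit:
{"fn": "step_arm", "kwargs": {
  "gripper": [1.2,1.2,1.2,1.2,1.2,1.2,1.2,1.2,1.2],
  "linear": [
    [0,-1,0],
    [0,-3,0],
    [0,-5,0],
    [0,-8,0],
    [0,-11,0],
    [0,-15,0],
    [0,-18.5,0],
    [0,-18.5,0],
    [0,-18.5,0]
  ],
  "turn": [0,0,0,0,0,0,0,0,0]
}}

```text
t: 20.83
ee_pos: [0.4167, -0.3412, 0.2471]
tcp_rot: [0.709, -0.04, 0.044, -0.702]
force: [0.7, -1.1, -1.3]
grip_width: 0.0257
```

```bash
python3 - <<'E'
from h import *
plan([.5612,.1088,.245],YAW)
im=shot("side","s20",(280,20,400,200),3.3)
E
```

```text
t 20.83 tcp [ 0.4167 -0.3412  0.2471] jaw(x) yaw -0.1193 tilt [ 0.0071 -0.9999 -0.0097] F [ 0.718  -1.1195 -1.2505] w 0.0257 q [-0.6835  0.2688 -0.0847  1.2061 -0.0044  1.0066]
shift [ 8.99 -0.18 46.4 ]  turn -0.1923 (other 2.9493)
```

View pics/s20.png

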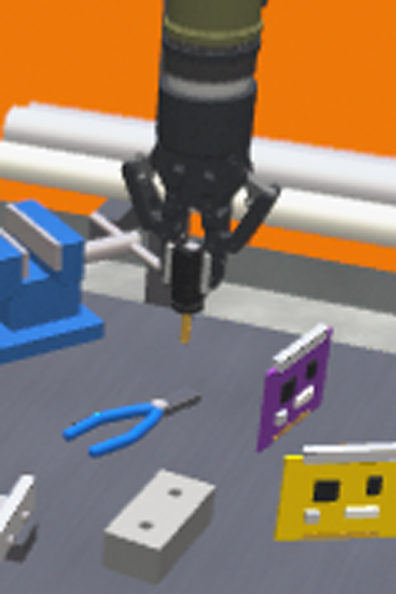

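Emit:
{"fn": "step_arm", "kwargs": {
  "gripper": [1.2,1.2,1.2,1.2,1.2,1.2,1.2,1.2,1.2,1.2,1.2,1.2],
  "linear": [
    [0,-0.2,4],
    [0,-0.2,8],
    [1,-0.2,12],
    [2,-0.2,16],
    [3,-0.2,20],
    [4,-0.2,24],
    [5,-0.2,28],
    [6,-0.2,32],
    [7,-0.2,36],
    [8,-0.2,40],
    [9,-0.2,44],
    [9,-0.2,46.4]
  ],
  "turn": [-0.05,-0.1,-0.15,-0.192,-0.192,-0.192,-0.192,-0.192,-0.192,-0.192,-0.192,-0.192]
}}

```text
t: 21.88
ee_pos: [0.5609, 0.1134, 0.2415]
tcp_rot: [0.709, 0.027, -0.026, -0.704]
force: [0.8, -0.4, -0.5]
grip_width: 0.0256
```

Emit:
{"fn": "step_arm", "kwargs": {
  "gripper": [1.2,1.2,1.2,1.2],
  "linear": [
    [0,0,0],
    [0,0,0],
    [0,0,0],
    [0,0,0]
  ],
  "turn": [0,0,0,0]
}}

```text
t: 22.22
ee_pos: [0.56, 0.112, 0.2408]
tcp_rot: [0.709, 0.026, -0.027, -0.704]
force: [1.0, 0.0, 0.2]
grip_width: 0.0258
```

```bash
python3 - <<'E'
from h import *
plan([.5619,.1095,.180],YAW)
E
```

```text
t 22.22 tcp [0.56   0.112  0.2408] jaw(x) yaw 0.0738 tilt [-0.0018 -1.     -0.0078] F [0.9993 0.0145 0.2177] w 0.0258 q [ 0.2016  0.3384 -0.0005  1.2348 -0.0075  1.6986]
shift [ 0.18  6.08 -0.22]  turn 0.0008 (other -3.1408)
```

Emit:
{"fn": "step_arm", "kwargs": {
  "gripper": [1.2,1.2,1.2,1.2,1.2,1.2,1.2,1.2],
  "linear": [
    [0.2,2,-0.2],
    [0.2,4,-0.2],
    [0.2,5.5,-0.2],
    [0.2,6.1,-0.2],
    [0.2,6.1,-0.2],
    [0.2,6.1,-0.2],
    [0.2,6.1,-0.2],
    [0.2,6.1,-0.2]
  ],
  "turn": [0,0,0,0,0,0,0,0]
}}

```text
t: 22.88
ee_pos: [0.563, 0.1096, 0.1812]
tcp_rot: [0.709, 0.026, -0.026, -0.704]
force: [-0.5, 0.8, -0.4]
grip_width: 0.0255
```

```bash
python3 - <<'E'
from h import *
im=shot("side","s21",(165,180,225,240),10)
plan([.5619,.1095,.166],YAW)
s,M=st()
print(side.proj([s["ee_pos"]+M@[0,.052-z,0] for z in(0,.034,.04,.09)]),side.proj([[.5619,.1095,.112]]))
E
```

```text
t 22.93 tcp [0.5629 0.1097 0.1811] jaw(x) yaw 0.0736 tilt [ 0.0004 -1.     -0.0075] F [ 0.3065 -0.126   0.3458] w 0.0256 q [ 0.1967  0.3674 -0.1146  1.0893 -0.0075  1.6939]
shift [-0.1   1.51 -0.  ]  turn 0.0006 (other -3.1410)
t 22.93 tcp [0.5629 0.1097 0.1811] jaw(x) yaw 0.0736 tilt [ 0.0004 -1.     -0.0075] F [ 0.3065 -0.126   0.3458] w 0.0256 q [ 0.1967  0.3674 -0.1146  1.0893 -0.0075  1.6939]
[[209.9396 220.596 ]
 [208.5372 209.5496]
 [208.2839 207.5552]
 [206.101  190.3826]] [[210.9322 226.1821]]
```

View pics/s21.png

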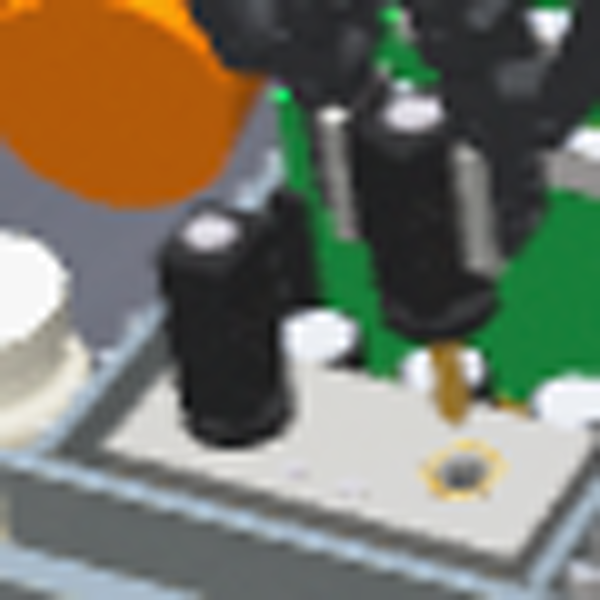

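Emit:
{"fn": "step_arm", "kwargs": {
  "gripper": [1.2,1.2,1.2,1.2,1.2,1.2],
  "linear": [
    [-0.05,0.5,0],
    [-0.05,1,0],
    [-0.05,1.5,0],
    [-0.05,1.5,0],
    [-0.05,1.5,0],
    [-0.05,1.5,0]
  ],
  "turn": [0,0,0,0,0,0]
}}

```text
t: 23.43
ee_pos: [0.5623, 0.1096, 0.1659]
tcp_rot: [0.709, 0.026, -0.026, -0.704]
force: [-0.4, 0.7, -1.0]
grip_width: 0.0253
```

```bash
python3 - <<'E'
from h import *
im=shot("side","s22",(165,180,225,240),10)
plan([.5619,.1095,.166],YAW)
E
```

```text
t 23.48 tcp [0.5624 0.1096 0.166 ] jaw(x) yaw 0.0737 tilt [ 0.0003 -1.     -0.0075] F [ 0.0184 -0.4805 -1.1409] w 0.0258 q [ 0.1966  0.3756 -0.1427  1.0531 -0.0075  1.6938]
shift [-0.05  0.   -0.01]  turn 0.0007 (other -3.1409)
```

View pics/s22.png

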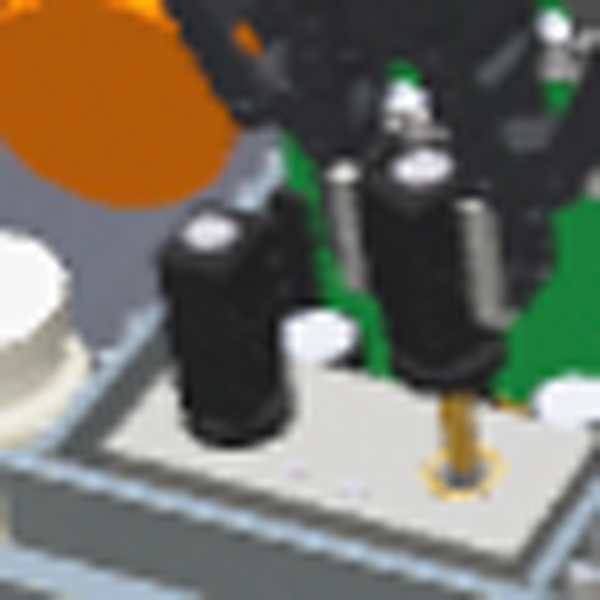

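Centred; continue down.

Emit:
{"fn": "step_arm", "kwargs": {
  "gripper": [1.2,1.2,1.2,1.2,1.2,1.2,1.2],
  "linear": [
    [0,0.4,0],
    [0,0.8,0],
    [0,1.2,0],
    [0,1.6,0],
    [0,2,0],
    [0,2,0],
    [0,2,0]
  ],
  "turn": [0,0,0,0,0,0,0]
}}

```text
t: 24.07
ee_pos: [0.5622, 0.1094, 0.1456]
tcp_rot: [0.709, 0.026, -0.026, -0.704]
force: [0.1, -0.1, -0.7]
grip_width: 0.0259
```

Emit:
{"fn": "step_arm", "kwargs": {
  "gripper": [1.2,1.2,1.2,1.2,1.2,1.2,1.2],
  "linear": [
    [0,0.4,0],
    [0,0.8,0],
    [0,1.2,0],
    [0,1.5,0],
    [0,1.6,0],
    [0,1.7,0],
    [0,1.7,0]
  ],
  "turn": [0,0,0,0,0,0,0]
}}

```text
t: 24.65
ee_pos: [0.562, 0.1092, 0.1303]
tcp_rot: [0.709, 0.026, -0.026, -0.704]
force: [-4.3, -1.5, 10.8]
grip_width: 0.0256
```

```bash
python3 - <<'E'
from h import *
st()
im=shot("side","s23",(165,180,225,240),10)
E
```

```text
t 24.65 tcp [0.562  0.1092 0.1303] jaw(x) yaw 0.0737 tilt [ 0.0004 -1.     -0.0076] F [-4.3048 -1.4714 10.754 ] w 0.0256 q [ 0.1961  0.3997 -0.2039  0.9677 -0.0076  1.6932]
```

View pics/s23.png

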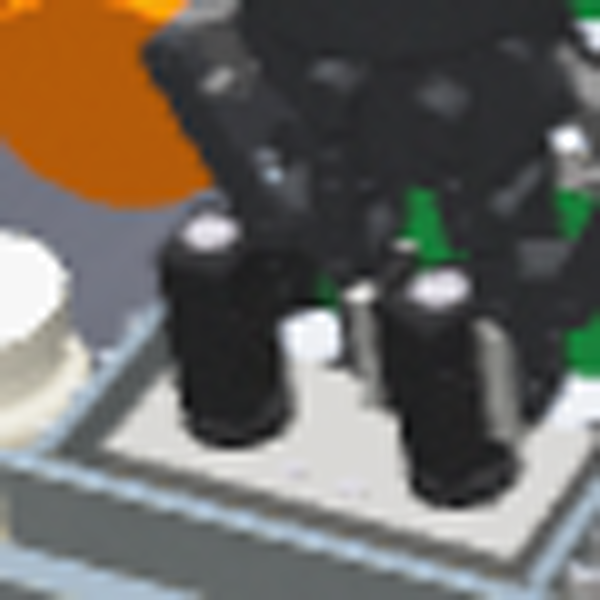

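Emit:
{"fn": "step_arm", "kwargs": {
  "gripper": [2.8,2.9,2.9,2.9,2.9,3,3,3,3,3,3,3],
  "linear": [
    [-0.1,0,0],
    [-0.1,0,0],
    [-0.1,0,0],
    [-0.1,-1,0],
    [-0.1,-3,0],
    [-0.1,-6,0],
    [-0.1,-9,0],
    [0,-12,-3],
    [0,-12,-7],
    [0,-12,-11],
    [0,-12,-15],
    [0,-12,-15]
  ],
  "turn": [0,0,0,0,0,0,0,0,0,0,0,0]
}}

```text
t: 25.7
ee_pos: [0.5736, -0.046, 0.2523]
tcp_rot: [0.711, 0.024, -0.023, -0.703]
force: [1.0, 0.6, -0.6]
grip_width: 0.03
```

```bash
python3 - <<'E'
from h import *
im=shot("side","s24",(130,80,380,270),3)
im=shot("top","t24",(110,140,310,290),4)
st()
E
```

```text
t 25.80 tcp [ 0.573  -0.041   0.2517] jaw(x) yaw 0.0704 tilt [ 0.0007 -1.     -0.0072] F [ 0.5036  0.1301 -0.1974] w 0.0302 q [-0.0674  0.3375  0.0266  1.2582 -0.007   1.433 ]
```

View pics/s24.png

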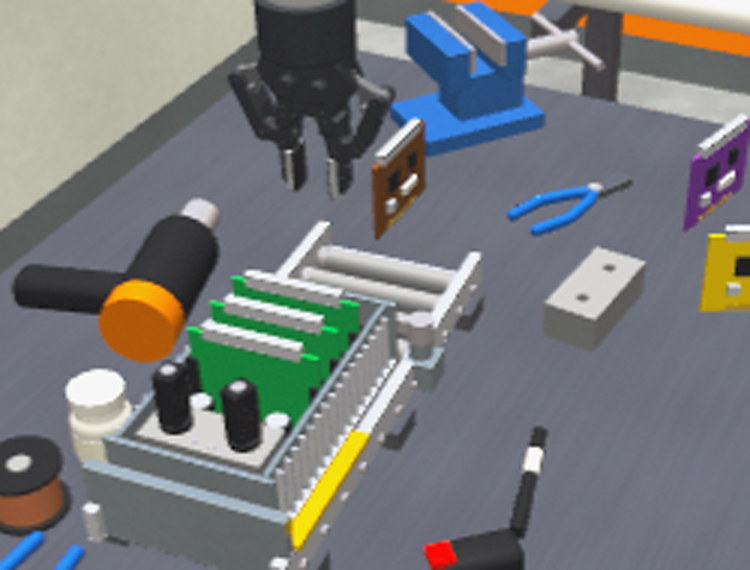

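View pics/t24.png

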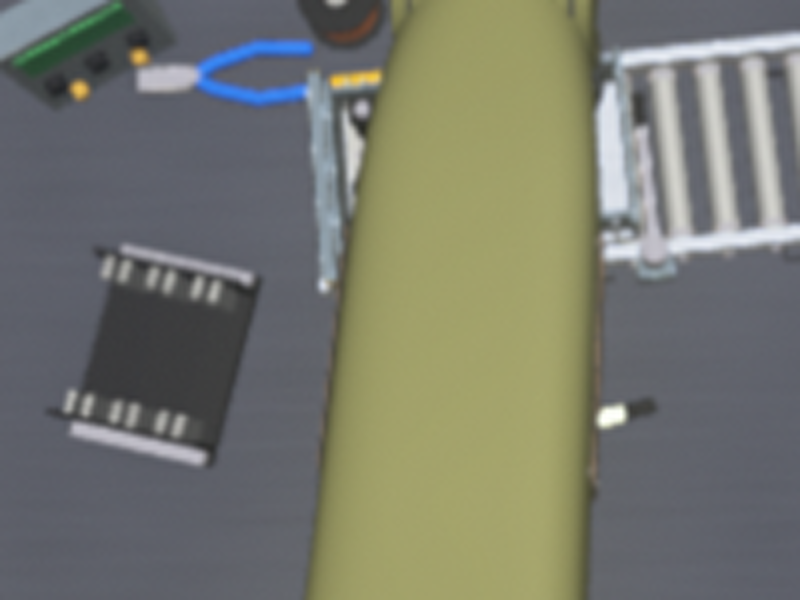

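```bash
python3 - <<'E'
from h import *
t=cv2.imread("pics/t24_raw.png");save(t,"t24b",(118,192,182,264),8)
s=cv2.imread("pics/s24_raw.png");save(s,"s24b",(155,280,265,380),7)
E
```

View pics/t24b.png

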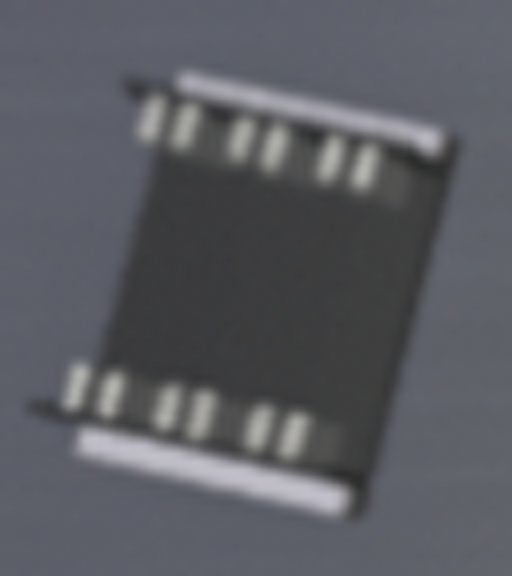

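View pics/s24b.png

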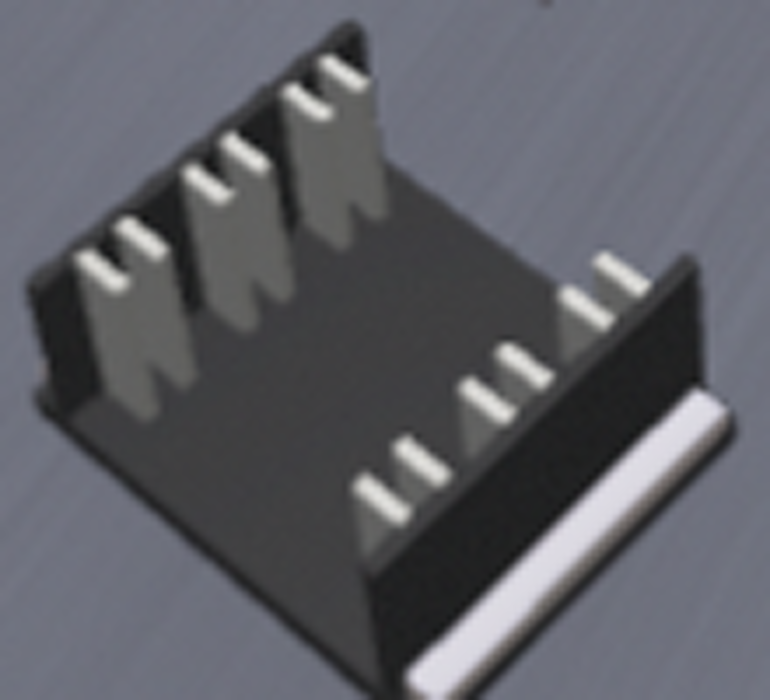

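```bash
cat >> h.py <<'E'
def rackfit(t=None,s=None,verbose=True):
    """posts' white tops -> slot centres; returns center xy, yaw"""
    out={}
    for nm,im,cam,box in(("top",t,top,(100,180,200,280)),("side",s,side,(130,260,290,384))):
        if im is None: continue
        x0,y0,x1,y1=box;c=im[y0:y1,x0:x1].astype(int)
        m=((c.min(2)>130)&(abs(c[...,0]-c[...,2])<22)).astype(np.uint8)
        m=cv2.resize(im[y0:y1,x0:x1],None,fx=8,fy=8,interpolation=cv2.INTER_CUBIC).astype(int)
        m=((m.min(2)>135)&((m[...,0]-m[...,2])<12)).astype(np.uint8)
        n,l,st_,ce=cv2.connectedComponentsWithStats(m)
        g=[(ce[i]+.5)/8-.5+[x0,y0] for i in range(1,n) if 60<st_[i,4]<1500]
        P=cam.onz(g,.074)[:,:2] if g else np.zeros((0,2))
        if verbose: print(nm,len(g));print(np.c_[np.array(g),P])
        out[nm]=P
    return out
E
python3 - <<'E'
from h import *
t=cv2.imread("pics/t24_raw.png");s=cv2.imread("pics/s24_raw.png")
rackfit(t,s)
E
```

```text
top 13
[[136.3528 206.5998   0.5148   0.3483]
 [140.7192 207.237    0.5122   0.3332]
 [147.6727 208.8094   0.5061   0.3092]
 [151.8539 209.8791   0.502    0.2948]
 [158.866  211.4051   0.4961   0.2707]
 [191.2591 210.7354   0.4952   0.161 ]
 [163.1081 212.4652   0.4921   0.2562]
 [127.0846 239.6895   0.4037   0.3764]
 [131.3632 240.874    0.3994   0.3617]
 [138.4356 242.6243   0.3931   0.3375]
 [142.6969 243.3234   0.3904   0.323 ]
 [149.8594 245.0089   0.3842   0.2987]
 [154.1797 245.9393   0.3808   0.2842]]
side 8
[[162.1031 259.832    0.6284   0.2218]
 [230.4415 266.9707   0.4746   0.1736]
 [203.662  290.13     0.4932   0.2565]
 [198.556  294.3563   0.4968   0.271 ]
 [189.5094 301.5295   0.5035   0.2952]
 [184.2016 306.0544   0.5068   0.3098]
 [174.8029 313.6537   0.5133   0.3341]
 [169.2613 318.4285   0.5165   0.3486]]
```

Emit:
{"fn": "step_arm", "kwargs": {
  "gripper": [2.6,2.6,2.6,2.6,2.6,2.6,2.6,2.6,2.6,2.6,2.6,2.6],
  "linear": [
    [1,0,0],
    [2,0,0],
    [3,0,-0.9],
    [3,0,-0.9],
    [3,0,-0.9],
    [3,0,-0.9],
    [3,0,-0.9],
    [3,0,-0.9],
    [3,0,-0.9],
    [3,0,-0.9],
    [3,0,-0.9],
    [3,0,-0.9]
  ],
  "turn": [-0.12,-0.24,-0.36,-0.48,-0.6,-0.72,-0.84,-0.96,-1.08,-1.2,-1.32,-1.44]
}}

```text
t: 26.8
ee_pos: [0.6035, -0.0458, 0.2518]
tcp_rot: [0.515, 0.485, -0.488, -0.511]
force: [-0.9, 0.4, 0.7]
grip_width: 0.0263
```

Emit:
{"fn": "step_arm", "kwargs": {
  "gripper": [2.6,2.6,2.6,2.6],
  "linear": [
    [0,0,0],
    [0,0,0],
    [0,0,0],
    [0,0,0]
  ],
  "turn": [-0.12,-0.12,-0.12,-0.12]
}}

```text
t: 27.13
ee_pos: [0.6034, -0.0448, 0.2519]
tcp_rot: [-0.485, -0.515, 0.518, 0.481]
force: [0.4, 0.1, 0.5]
grip_width: 0.026
```

```bash
python3 - <<'E'
from h import *
plan([.6038,-.048,.175],.075+np.pi/2)
im=shot("side","s25",(165,130,285,230),6)
E
```

```text
t 27.13 tcp [ 0.6034 -0.0448  0.2519] jaw(x) yaw 1.6375 tilt [-0.0063 -1.     -0.0001] F [0.4254 0.1175 0.4889] w 0.0260 q [-0.0708  0.3928  0.1113  1.2882 -0.0062 -0.1375]
shift [-0.28  7.69 -0.01]  turn -0.0082 (other 3.1333)
```

View pics/s25.png

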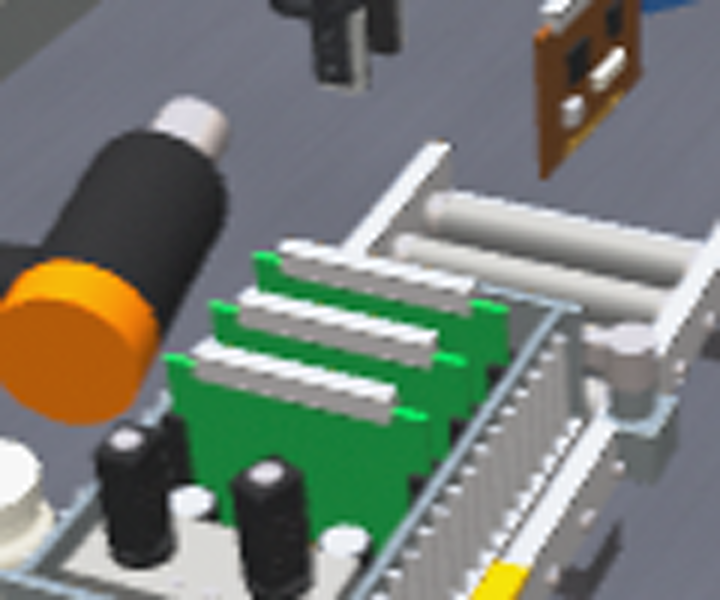

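```bash
python3 - <<'E'
from h import *
P=[((x+.5)/6-.5+165,(y+.5)/6-.5+130) for x,y in((378,263),(338,315),(296,368))]
print(side.onz(P,.153)); print(side.proj([[.6038,-.048,.153],[.6008,-.0081,.153],[.5978,.0318,.153]]),P)
E
```

```text
[[ 0.6034 -0.0466  0.153 ]
 [ 0.5997 -0.0065  0.153 ]
 [ 0.5965  0.0326  0.153 ]]
[[227.724  173.0976]
 [220.8543 181.6286]
 [213.6285 190.6004]] [(227.58333333333334, 173.41666666666666), (220.91666666666666, 182.08333333333334), (213.91666666666666, 190.91666666666666)]
```

Emit:
{"fn": "step_arm", "kwargs": {
  "gripper": [2.6,2.6,2.6,2.6,2.6,2.6,2.6,2.6],
  "linear": [
    [-0.28,3,0],
    [-0.28,6,0],
    [-0.28,8,0],
    [-0.28,10,0],
    [-0.28,11.5,0],
    [-0.28,12.6,0],
    [-0.28,12.6,0],
    [-0.28,12.6,0]
  ],
  "turn": [-0.008,-0.008,-0.008,-0.008,-0.008,-0.008,-0.008,-0.008]
}}

```text
t: 27.85
ee_pos: [0.6032, -0.0485, 0.1255]
tcp_rot: [-0.482, -0.516, 0.52, 0.48]
force: [-0.1, 0.1, 0.5]
grip_width: 0.0261
```

```bash
python3 - <<'E'
from h import *
plan([.6038,-.048,.126],.075+np.pi/2)
im=shot("side","s26",(165,110,285,210),6)
E
```

```text
t 27.85 tcp [ 0.6032 -0.0485  0.1255] jaw(x) yaw 1.6448 tilt [-0.006  -1.      0.0014] F [-0.0748  0.1306  0.5476] w 0.0261 q [-0.077   0.4553 -0.1249  0.9911 -0.0062 -0.151 ]
shift [ 0.05 -0.05 -0.06]  turn -0.0010 (other 3.1406)
```

View pics/s26.png

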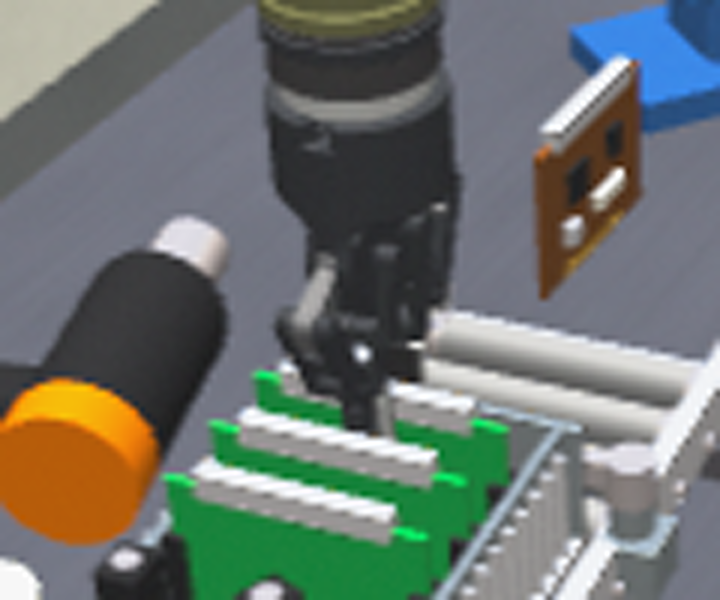

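Good. Close and lift.

Emit:
{"fn": "step_arm", "kwargs": {
  "gripper": [1.8,1.2,0.6,0.6,0.6,0.6,0.6],
  "linear": [
    [0,0,0],
    [0,0,0],
    [0,0,0],
    [0,0,0],
    [0,0,0],
    [0,0,0],
    [0,0,0]
  ],
  "turn": [0,0,0,0,0,0,0],
  "grip_force": 60
}}

```text
t: 28.48
ee_pos: [0.6051, -0.0483, 0.1278]
tcp_rot: [-0.483, -0.518, 0.519, 0.479]
force: [-0.5, 2.5, 5.4]
grip_width: 0.0087
```

```bash
python3 - <<'E'
from h import *
st()
E
```

```text
t 28.48 tcp [ 0.6051 -0.0483  0.1278] jaw(x) yaw 1.6451 tilt [-0.006  -1.     -0.0034] F [-0.4758  2.5294  5.4366] w 0.0087 q [-0.0768  0.4532 -0.1219  0.9914 -0.0054 -0.1511]
```

Emit:
{"fn": "step_arm", "kwargs": {
  "gripper": [0.6,0.6,0.6,0.6,0.6,0.6,0.6,0.6,0.6,0.6],
  "linear": [
    [0,-0.8,0],
    [0,-2,0],
    [0,-4,0],
    [0,-6,0],
    [0,-8,0],
    [0,-11,0],
    [0,-14,0],
    [0,-17.5,0],
    [0,-17.5,0],
    [0,-17.5,0]
  ],
  "turn": [0,0,0,0,0,0,0,0,0,0]
}}

```text
t: 29.32
ee_pos: [0.6056, -0.0477, 0.3055]
tcp_rot: [0.485, 0.519, -0.518, -0.477]
force: [-0.6, 0.9, -1.9]
grip_width: 0.0086
```

```bash
python3 - <<'E'
from h import *
plan([.44,.2759,.30],-.246+np.pi/2)
im=shot("side","s27",(130,20,380,270),2.4)
E
```

```text
t 29.32 tcp [ 0.6056 -0.0477  0.3055] jaw(x) yaw 1.6449 tilt [-0.0074 -0.9999 -0.0084] F [-0.6162  0.863  -1.8998] w 0.0086 q [-0.0753  0.3844  0.2356  1.4126 -0.006  -0.1495]
shift [33.49  0.18 14.12]  turn 0.3201 (other -2.8215)
```

View pics/s27.png

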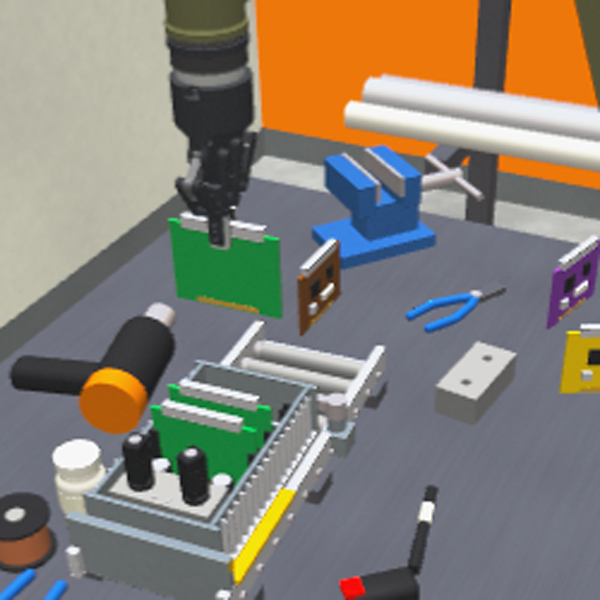

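Emit:
{"fn": "step_arm", "kwargs": {
  "gripper": [0.6,0.6,0.6,0.6,0.6,0.6,0.6,0.6,0.6,0.6,0.6,0.6],
  "linear": [
    [3,0,1.3],
    [6,0,2.6],
    [9,0,3.9],
    [12,0,5.2],
    [15,0,6.5],
    [18,0,7.8],
    [21,0,9.1],
    [25,0,10.5],
    [29,0,12],
    [32,0,13.5],
    [33.5,0.2,14.1],
    [33.5,0.2,14.1]
  ],
  "turn": [0.03,0.07,0.1,0.14,0.18,0.22,0.26,0.3,0.32,0.32,0.32,0.32]
}}

```text
t: 30.37
ee_pos: [0.4362, 0.2782, 0.296]
tcp_rot: [0.559, 0.435, -0.438, -0.554]
force: [0.6, -0.6, -1.7]
grip_width: 0.0092
```

Emit:
{"fn": "step_arm", "kwargs": {
  "gripper": [0.6,0.6,0.6],
  "linear": [
    [0,0,0],
    [0,0,0],
    [0,0,0]
  ],
  "turn": [0,0,0]
}}

```text
t: 30.62
ee_pos: [0.4362, 0.2771, 0.295]
tcp_rot: [0.559, 0.434, -0.438, -0.554]
force: [-0.0, 0.3, -1.5]
grip_width: 0.0087
```

```bash
python3 - <<'E'
from h import *
plan([.44,.2759,.17],-.246+np.pi/2)
im=shot("side","s28",(100,150,300,384),2.5)
rackfit(None,im)
im=shot("top","t28",(100,150,250,280),5)
E
```

```text
t 30.62 tcp [0.4362 0.2771 0.295 ] jaw(x) yaw 1.3288 tilt [-0.0094 -1.     -0.0013] F [-0.0275  0.3435 -1.5184] w 0.0087 q [ 0.5705  0.2316 -0.0111  1.334  -0.0074  0.8125]
shift [ 0.1  12.5  -0.39]  turn 0.0040 (other -3.1376)
side 8
[[162.1321 259.8457   0.6283   0.2218]
 [230.1463 267.828    0.4739   0.1761]
 [203.6455 290.126    0.4932   0.2566]
 [198.5529 294.3534   0.4968   0.271 ]
 [189.5069 301.5282   0.5035   0.2952]
 [184.2029 306.0518   0.5068   0.3098]
 [174.8082 313.6656   0.5132   0.3341]
 [169.2536 318.4363   0.5165   0.3486]]
```

View pics/s28.png

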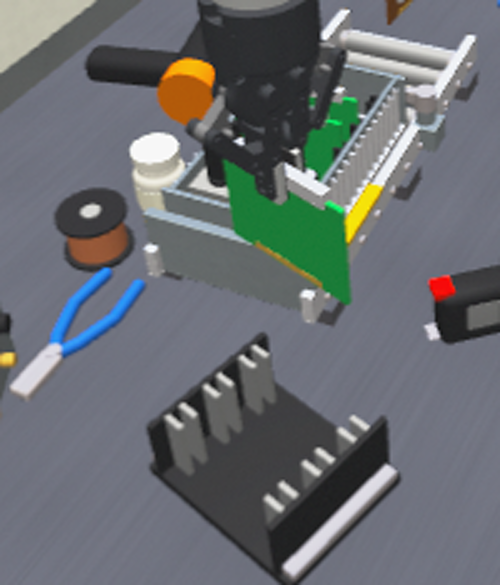

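View pics/t28.png

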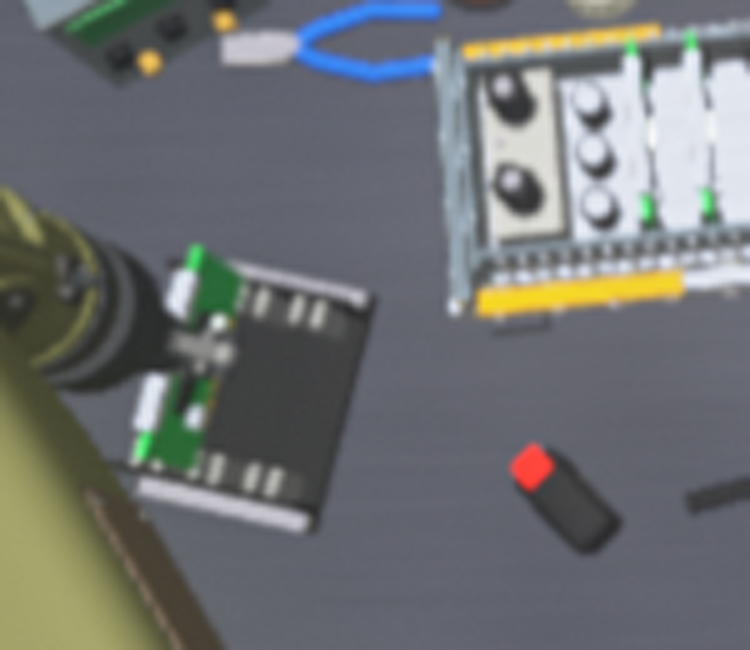

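Emit:
{"fn": "step_arm", "kwargs": {
  "gripper": [0.6,0.6,0.6,0.6,0.6,0.6,0.6,0.6],
  "linear": [
    [0.1,2,-0.4],
    [0.1,5,-0.4],
    [0.1,8,-0.4],
    [0.1,11,-0.4],
    [0.1,12.7,-0.4],
    [0.1,12.7,-0.4],
    [0.1,12.7,-0.4],
    [0.1,12.7,-0.4]
  ],
  "turn": [0,0,0,0,0,0,0,0]
}}

```text
t: 31.38
ee_pos: [0.442, 0.2762, 0.1701]
tcp_rot: [0.56, 0.435, -0.437, -0.555]
force: [-0.2, -0.4, -0.5]
grip_width: 0.0091
```

```bash
python3 - <<'E'
from h import *
plan([.44,.2759,.0858],-.246+np.pi/2)
im=shot("side","s29",(130,220,290,384),4)
im=shot("top","t29",(110,180,190,270),7)
E
```

```text
t 31.38 tcp [0.442  0.2762 0.1701] jaw(x) yaw 1.3272 tilt [-0.0067 -1.     -0.0037] F [-0.1682 -0.3652 -0.5211] w 0.0091 q [ 0.563   0.2892 -0.2622  1.0217 -0.0073  0.8066]
shift [-0.02  8.43  0.22]  turn 0.0024 (other -3.1392)
```

View pics/s29.png

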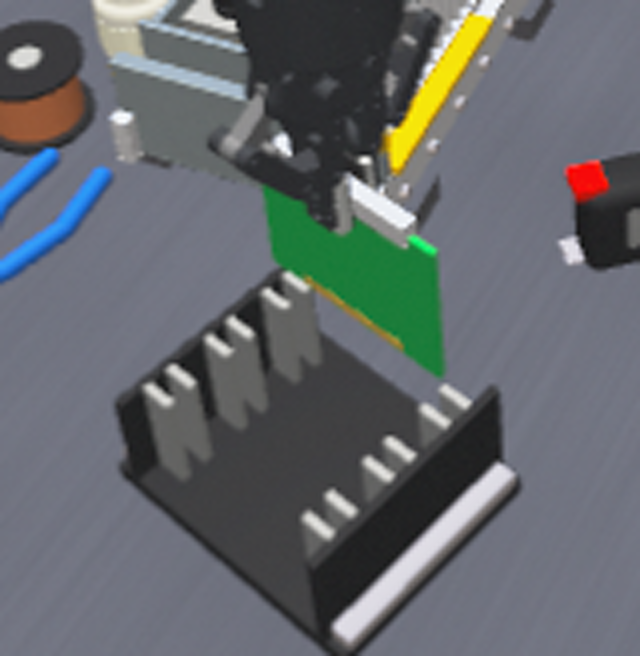

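View pics/t29.png

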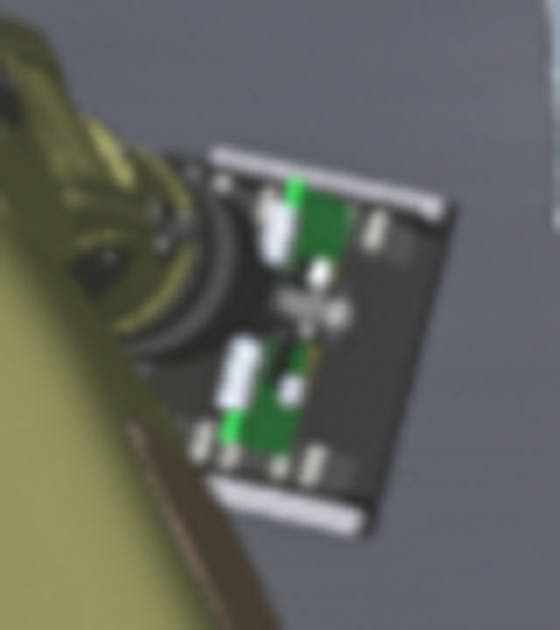

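Emit:
{"fn": "step_arm", "kwargs": {
  "gripper": [0.6,0.6,0.6,0.6,0.6,0.6],
  "linear": [
    [0,0.8,0.2],
    [0,1.6,0.2],
    [0,2.2,0.2],
    [0,2.8,0.2],
    [0,2.8,0.2],
    [0,2.8,0.2]
  ],
  "turn": [0,0,0,0,0,0]
}}

```text
t: 31.98
ee_pos: [0.4399, 0.2766, 0.1418]
tcp_rot: [0.559, 0.435, -0.437, -0.554]
force: [0.4, 0.0, -0.9]
grip_width: 0.0088
```

```bash
python3 - <<'E'
from h import *
plan([.44,.2759,.0858],-.246+np.pi/2)
im=shot("side","s30",(190,270,270,350),7)
E
```

```text
t 31.98 tcp [0.4399 0.2766 0.1418] jaw(x) yaw 1.3277 tilt [-0.0068 -1.     -0.0036] F [ 0.4319  0.037  -0.8848] w 0.0088 q [ 0.5659  0.3078 -0.3143  0.9511 -0.0073  0.809 ]
shift [-0.03  5.6  -0.01]  turn 0.0029 (other -3.1387)
```

View pics/s30.png

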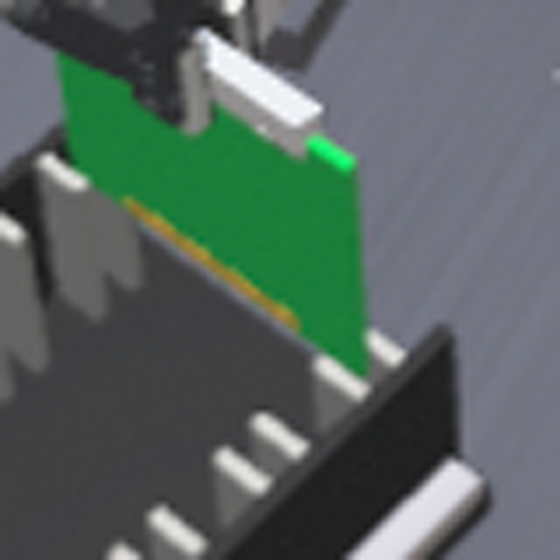

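In the grooves at both ends. Lower on.

Emit:
{"fn": "step_arm", "kwargs": {
  "gripper": [0.6,0.6,0.6,0.6,0.6,0.6,0.6,0.6],
  "linear": [
    [0,1,0],
    [0,2,0],
    [0,3,0],
    [0,4,0],
    [0,4.7,0],
    [0,5.2,0],
    [0,5.4,0],
    [0,5.4,0]
  ],
  "turn": [0,0,0,0,0,0,0,0]
}}

```text
t: 32.7
ee_pos: [0.44, 0.2763, 0.0876]
tcp_rot: [0.559, 0.435, -0.437, -0.554]
force: [-0.2, 0.3, -0.7]
grip_width: 0.0088
```

Emit:
{"fn": "step_arm", "kwargs": {
  "gripper": [0.6,0.6,0.6,0.6],
  "linear": [
    [0,0.1,0],
    [0,0.2,0],
    [0,0.3,0],
    [0,0.4,0]
  ],
  "turn": [0,0,0,0]
}}

```text
t: 33.03
ee_pos: [0.4407, 0.277, 0.0857]
tcp_rot: [0.559, 0.436, -0.436, -0.555]
force: [-4.1, 0.4, 19.4]
grip_width: 0.0091
```

```bash
python3 - <<'E'
from h import *
st()
im=shot("side","s31",(130,220,290,384),4)
E
```

```text
t 33.03 tcp [0.4407 0.277  0.0857] jaw(x) yaw 1.3278 tilt [-0.0045 -1.     -0.0047] F [-4.0602  0.3524 19.4205] w 0.0091 q [ 0.5652  0.3591 -0.4018  0.8098 -0.0065  0.8082]
```

View pics/s31.png

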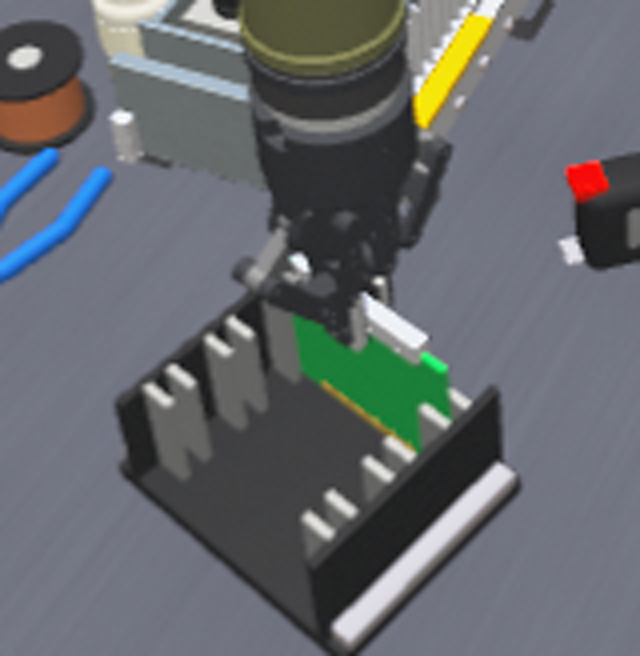

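Emit:
{"fn": "step_arm", "kwargs": {
  "gripper": [1.6,2.6,2.6,2.6,2.6,2.6,2.6,2.6,2.6,2.6,2.6,2.6],
  "linear": [
    [0,0,0],
    [0,0,0],
    [0,0,0],
    [0,-3,0],
    [0,-7,0],
    [0,-11,0],
    [0,-15,0],
    [-4,-17,-3.8],
    [-8,-17,-7.5],
    [-12,-17,-11.3],
    [-16,-17,-15],
    [-20,-17,-18.8]
  ],
  "turn": [0,0,0,0,0,0,0,-0.06,-0.12,-0.18,-0.24,-0.3]
}}

```text
t: 34.08
ee_pos: [0.5415, 0.097, 0.257]
tcp_rot: [-0.487, -0.515, 0.515, 0.482]
force: [0.5, 1.8, -0.1]
grip_width: 0.0262
```

```bash
python3 - <<'E'
from h import *
plan([.6008,-.0081,.20],.075+np.pi/2)
im=shot("side","s32",(130,220,290,384),4)
E
```

```text
t 34.08 tcp [0.5415 0.097  0.257 ] jaw(x) yaw 1.6314 tilt [-0.0056 -1.     -0.0042] F [ 0.5391  1.7653 -0.1224] w 0.0262 q [ 0.1807  0.2917 -0.0265  1.2492 -0.006   0.1201]
shift [-10.82   5.78  -5.26]  turn -0.0144 (other 3.1272)
```

View pics/s32.png

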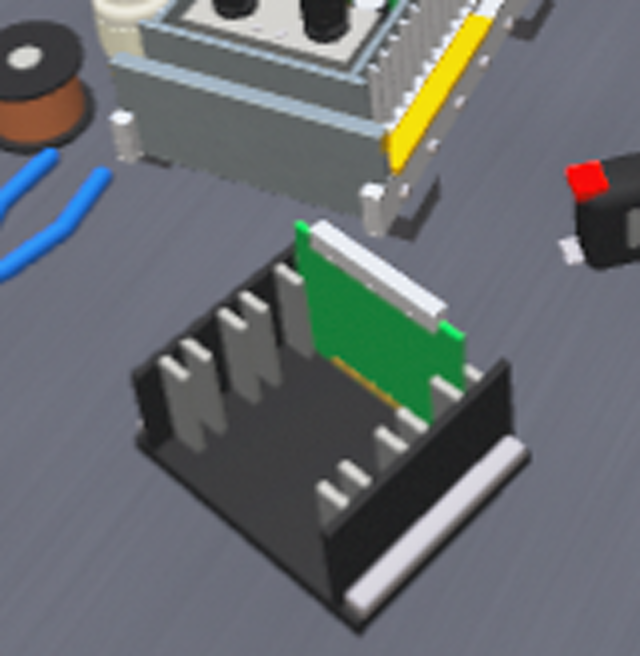

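Emit:
{"fn": "step_arm", "kwargs": {
  "gripper": [2.6,2.6,2.6,2.6,2.6,2.6,2.6,2.6],
  "linear": [
    [-3.5,0,-1.7],
    [-7,0,-3.4],
    [-10,0,-5],
    [-10.8,3,-5.3],
    [-10.8,5.8,-5.3],
    [-10.8,5.8,-5.3],
    [-10.8,5.8,-5.3],
    [-10.8,5.8,-5.3]
  ],
  "turn": [-0.014,-0.014,-0.014,-0.014,-0.014,-0.014,-0.014,-0.014]
}}

```text
t: 34.8
ee_pos: [0.605, -0.0148, 0.2013]
tcp_rot: [-0.487, -0.516, 0.518, 0.477]
force: [0.6, 0.5, 0.1]
grip_width: 0.0255
```

```bash
python3 - <<'E'
from h import *
plan([.6008,-.0081,.126],.075+np.pi/2)
im=shot("side","s33",(165,110,285,210),6)
t=shot("top","t33",(110,180,200,280),6)
rackfit(t,im)
E
```

```text
t 34.80 tcp [ 0.605  -0.0148  0.2013] jaw(x) yaw 1.6409 tilt [-0.0121 -0.9999 -0.0077] F [0.5905 0.5122 0.0576] w 0.0255 q [-0.0185  0.4041 -0.0029  1.155  -0.0113 -0.0887]
shift [0.79 7.52 0.43]  turn -0.0049 (other 3.1367)
top 15
[[141.4554 205.4004   0.5184   0.3309]
 [145.6855 206.6105   0.5138   0.3162]
 [152.6947 208.1273   0.5079   0.2921]
 [156.9007 209.1766   0.5039   0.2776]
 [163.4905 211.308    0.496    0.255 ]
 [168.3544 211.4738   0.495    0.2385]
 [164.4301 218.6498   0.471    0.2514]
 [166.4189 225.2038   0.4488   0.2442]
 [161.035  231.488    0.4282   0.262 ]
 [132.1661 238.8753   0.406    0.3591]
 [136.4909 239.9515   0.4021   0.3444]
 [143.6175 241.405    0.3967   0.3201]
 [147.8799 242.2971   0.3934   0.3056]
 [154.937  244.2027   0.3865   0.2817]
 [159.3156 245.2328   0.3827   0.267 ]]
side 9
[[162.0829 259.8788   0.6284   0.2219]
 [230.4381 266.9751   0.4746   0.1736]
 [201.783  288.1924   0.4997   0.2538]
 [192.9621 295.0936   0.5064   0.2778]
 [187.7141 299.4514   0.51     0.2923]
 [178.7088 307.0242   0.5157   0.3168]
 [173.1494 311.5668   0.5194   0.3312]
 [247.8915 312.6959   0.3798   0.2676]
 [241.1711 316.6052   0.3875   0.282 ]]
```

View pics/s33.png

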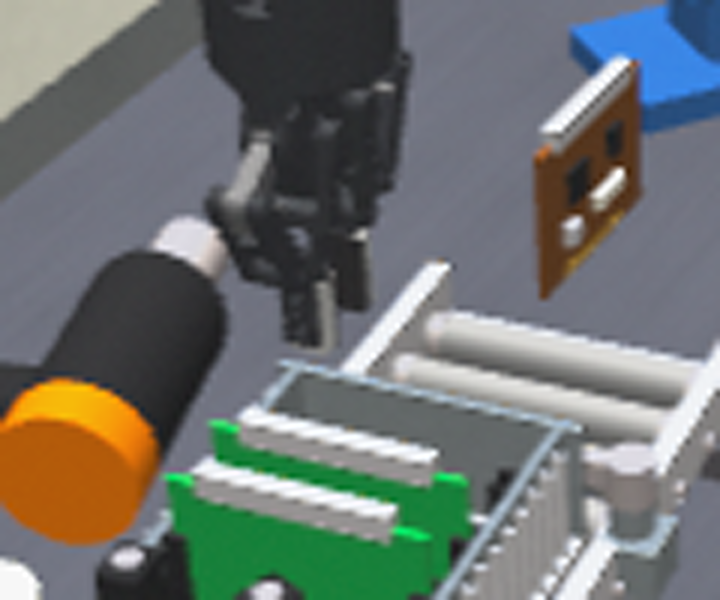

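View pics/t33.png

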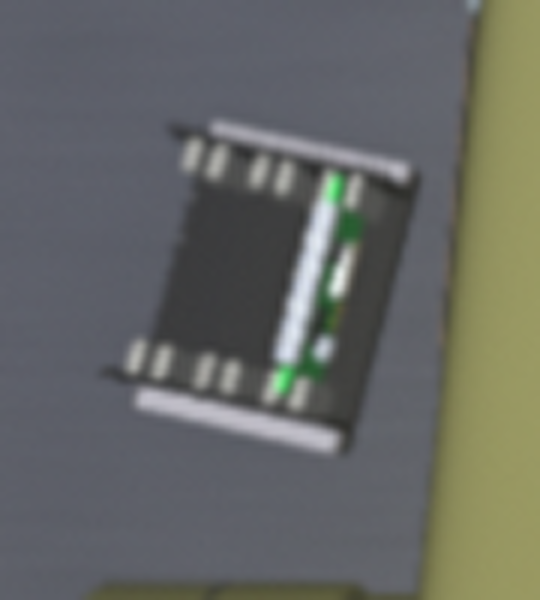

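Emit:
{"fn": "step_arm", "kwargs": {
  "gripper": [2.6,2.6,2.6,2.6,2.6,2.6,2.6,2.6],
  "linear": [
    [0.4,0,0.2],
    [0.8,1,0.4],
    [0.8,3,0.4],
    [0.8,5,0.4],
    [0.8,6.5,0.4],
    [0.8,7.5,0.4],
    [0.8,7.5,0.4],
    [0.8,7.5,0.4]
  ],
  "turn": [-0.005,-0.005,-0.005,-0.005,-0.005,-0.005,-0.005,-0.005]
}}

```text
t: 35.57
ee_pos: [0.6024, -0.0074, 0.128]
tcp_rot: [-0.486, -0.519, 0.519, 0.475]
force: [-0.1, -0.9, 0.2]
grip_width: 0.0258
```

```bash
python3 - <<'E'
from h import *
plan([.6008,-.0081,.126],.075+np.pi/2)
im=shot("side","s34",(165,110,285,210),6)
E
```

```text
t 35.57 tcp [ 0.6024 -0.0074  0.128 ] jaw(x) yaw 1.6469 tilt [-0.0124 -0.9999 -0.0109] F [-0.0525 -0.9128  0.1631] w 0.0258 q [-0.0062  0.4404 -0.1432  0.9753 -0.0114 -0.0824]
shift [-0.05  0.2   0.16]  turn 0.0011 (other -3.1405)
```

View pics/s34.png

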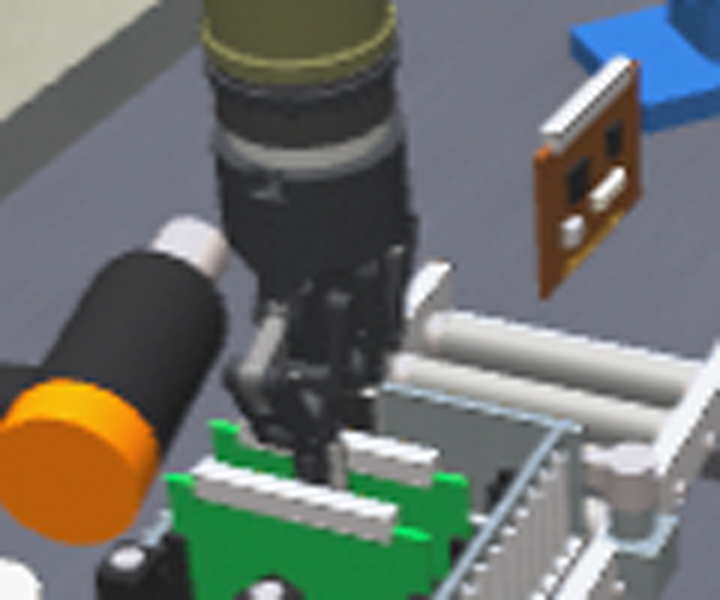

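Emit:
{"fn": "step_arm", "kwargs": {
  "gripper": [1.8,1.2,0.6,0.6,0.6,0.6,0.6],
  "linear": [
    [0,0.1,0.1],
    [0,0.1,0.1],
    [0,0.1,0.1],
    [0,0.1,0.1],
    [0,0.1,0.1],
    [0,0.1,0.1],
    [0,0.1,0.1]
  ],
  "turn": [0,0,0,0,0,0,0]
}}

```text
t: 36.2
ee_pos: [0.6031, -0.0075, 0.1291]
tcp_rot: [0.487, 0.52, -0.518, -0.474]
force: [0.3, 1.1, 5.9]
grip_width: 0.0084
```

Emit:
{"fn": "step_arm", "kwargs": {
  "gripper": [0.6,0.6,0.6,0.6,0.6,0.6,0.6,0.6,0.6,0.6],
  "linear": [
    [0,-0.8,0],
    [0,-2,0],
    [0,-4,0],
    [0,-6,0],
    [0,-8,0],
    [0,-11,0],
    [0,-14,0],
    [0,-17,0],
    [0,-17,0],
    [0,-17,0]
  ],
  "turn": [0,0,0,0,0,0,0,0,0,0]
}}

```text
t: 37.03
ee_pos: [0.6014, -0.0057, 0.3014]
tcp_rot: [0.489, 0.521, -0.517, -0.473]
force: [-0.3, -0.2, -0.7]
grip_width: 0.0086
```

```bash
python3 - <<'E'
from h import *
plan([.4621,.3362,.30],-.246+np.pi/2)
im=shot("side","s35",(130,20,380,270),2.4)
E
```

```text
t 37.03 tcp [ 0.6014 -0.0057  0.3014] jaw(x) yaw 1.6465 tilt [-0.013  -0.9997 -0.0196] F [-0.2708 -0.2342 -0.7259] w 0.0086 q [-0.0034  0.3637  0.1934  1.3799 -0.0114 -0.0794]
shift [35.15 -0.54 11.3 ]  turn 0.3217 (other -2.8198)
```

View pics/s35.png

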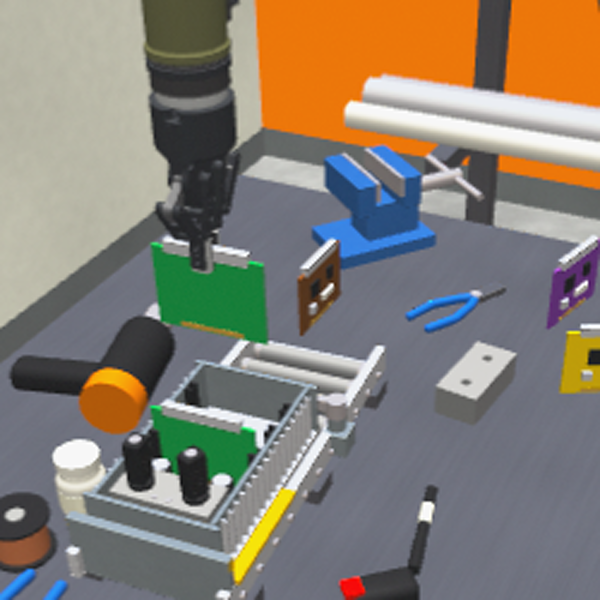

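Emit:
{"fn": "step_arm", "kwargs": {
  "gripper": [0.6,0.6,0.6,0.6,0.6,0.6,0.6,0.6,0.6,0.6,0.6,0.6],
  "linear": [
    [3,0,0.5],
    [6,0,1.5],
    [9,0,2.5],
    [12,0,3.5],
    [15,0,4.5],
    [18.5,0,5.8],
    [22,0,7],
    [25.5,-0.2,8.2],
    [29,-0.4,9.4],
    [32.5,-0.5,10.5],
    [35.1,-0.5,11.3],
    [35.1,-0.5,11.3]
  ],
  "turn": [0.03,0.07,0.1,0.14,0.18,0.22,0.26,0.3,0.32,0.32,0.32,0.32]
}}

```text
t: 38.08
ee_pos: [0.4582, 0.3397, 0.2958]
tcp_rot: [0.562, 0.438, -0.436, -0.55]
force: [0.3, 0.6, -1.1]
grip_width: 0.0092
```

Emit:
{"fn": "step_arm", "kwargs": {
  "gripper": [0.6,0.6,0.6],
  "linear": [
    [0,0,0],
    [0,0,0],
    [0,0,0]
  ],
  "turn": [0,0,0]
}}

```text
t: 38.33
ee_pos: [0.458, 0.3385, 0.2947]
tcp_rot: [0.562, 0.437, -0.437, -0.55]
force: [-0.3, -0.7, -0.8]
grip_width: 0.0089
```

```bash
python3 - <<'E'
from h import *
plan([.4621,.3362,.165],-.246+np.pi/2)
im=shot("side","s36",(100,150,300,384),2.5)
rackfit(None,im)
E
```

```text
t 38.33 tcp [0.458  0.3385 0.2947] jaw(x) yaw 1.3317 tilt [-0.0103 -0.9999 -0.0139] F [-0.2713 -0.6731 -0.7831] w 0.0089 q [ 0.6462  0.3212  0.113   1.3617 -0.0172  0.8852]
shift [ 0.01 12.97 -0.27]  turn 0.0069 (other -3.1347)
side 9
[[162.0356 259.8873   0.6285   0.222 ]
 [230.4232 266.9778   0.4746   0.1736]
 [201.7827 288.1982   0.4997   0.2538]
 [192.9481 295.0834   0.5065   0.2778]
 [187.7085 299.453    0.51     0.2923]
 [178.7057 307.0217   0.5157   0.3168]
 [173.1624 311.602    0.5193   0.3313]
 [247.8821 312.6982   0.3798   0.2677]
 [241.1791 316.619    0.3875   0.282 ]]
```

View pics/s36.png

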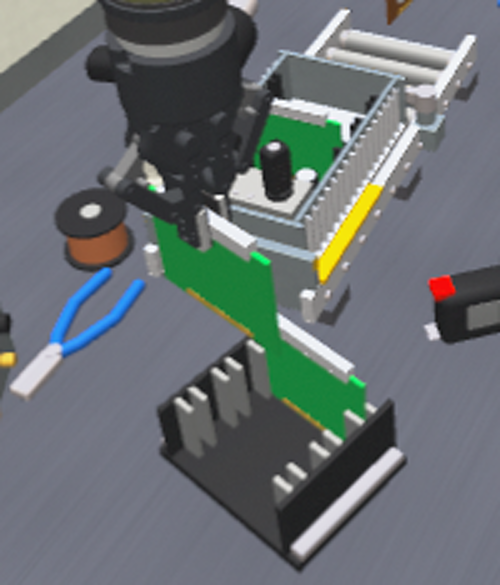

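Emit:
{"fn": "step_arm", "kwargs": {
  "gripper": [0.6,0.6,0.6,0.6,0.6,0.6,0.6,0.6],
  "linear": [
    [0,2,-0.3],
    [0,5,-0.3],
    [0,8,-0.3],
    [0,11,-0.3],
    [0,13,-0.3],
    [0,13,-0.3],
    [0,13,-0.3],
    [0,13,-0.3]
  ],
  "turn": [0.007,0.007,0.007,0.007,0.007,0.007,0.007,0.007]
}}

```text
t: 39.05
ee_pos: [0.4639, 0.336, 0.1666]
tcp_rot: [0.564, 0.436, -0.433, -0.552]
force: [0.2, 0.4, 0.0]
grip_width: 0.009
```

```bash
python3 - <<'E'
from h import *
plan([.4621,.3362,.14],-.246+np.pi/2)
im=shot("side","s37",(130,220,290,384),4)
E
```

```text
t 39.05 tcp [0.4639 0.336  0.1666] jaw(x) yaw 1.3229 tilt [-0.0079 -0.9998 -0.0159] F [0.2097 0.446  0.0087] w 0.0090 q [ 0.6365  0.3716 -0.1474  1.0478 -0.0173  0.8843]
shift [-0.    2.66  0.23]  turn -0.0019 (other 3.1397)
```

View pics/s37.png

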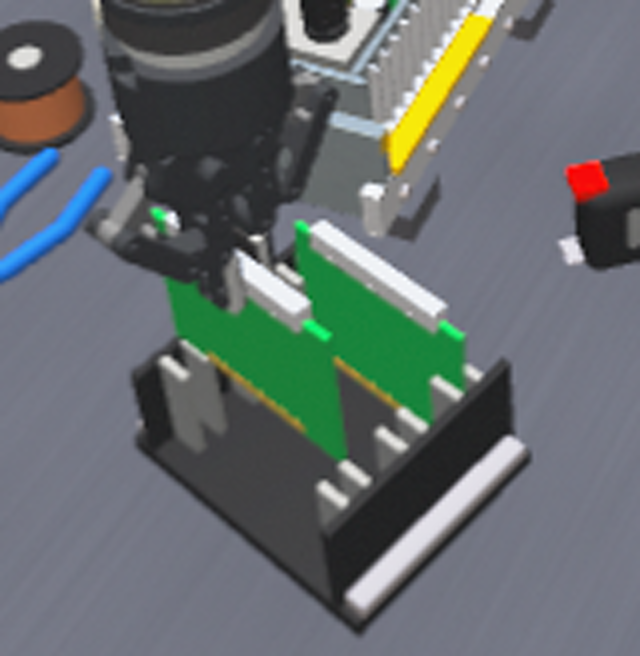

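Emit:
{"fn": "step_arm", "kwargs": {
  "gripper": [0.6,0.6,0.6,0.6,0.6,0.6],
  "linear": [
    [0,0.8,0.2],
    [0,1.6,0.2],
    [0,2.2,0.2],
    [0,2.7,0.2],
    [0,2.7,0.2],
    [0,2.7,0.2]
  ],
  "turn": [0,0,0,0,0,0]
}}

```text
t: 39.6
ee_pos: [0.4623, 0.3364, 0.1395]
tcp_rot: [0.564, 0.436, -0.433, -0.552]
force: [0.6, 0.0, -0.6]
grip_width: 0.0088
```

```bash
python3 - <<'E'
from h import *
plan([.4621,.3362,.087],-.246+np.pi/2)
im=shot("side","s38",(155,270,235,350),7)
E
```

```text
t 39.60 tcp [0.4623 0.3364 0.1395] jaw(x) yaw 1.3233 tilt [-0.0078 -0.9998 -0.0159] F [ 0.5966  0.0213 -0.5976] w 0.0088 q [ 0.6387  0.3883 -0.1963  0.9822 -0.0172  0.8862]
shift [0.02 5.25 0.1 ]  turn -0.0015 (other 3.1401)
```

View pics/s38.png

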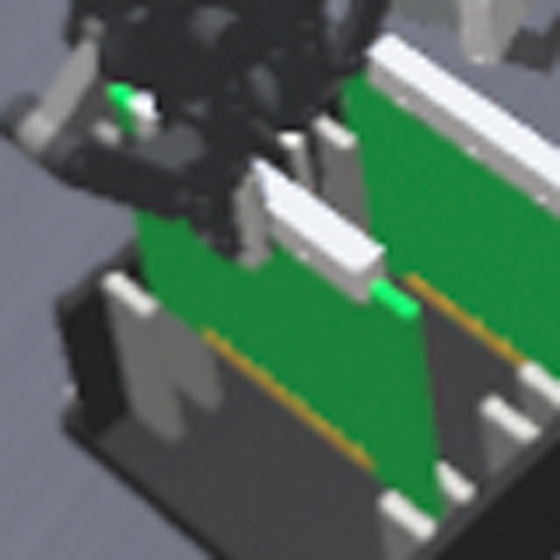

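In both grooves of slot2. Lower fully.

Emit:
{"fn": "step_arm", "kwargs": {
  "gripper": [0.6,0.6,0.6,0.6,0.6,0.6,0.6,0.6],
  "linear": [
    [0,1,0.1],
    [0,2,0.1],
    [0,3,0.1],
    [0,4,0.1],
    [0,4.6,0.1],
    [0,4.9,0.1],
    [0,5.1,0.1],
    [0,5.1,0.1]
  ],
  "turn": [0,0,0,0,0,0,0,0]
}}

```text
t: 40.32
ee_pos: [0.4622, 0.3362, 0.0884]
tcp_rot: [0.564, 0.436, -0.433, -0.552]
force: [-0.6, -0.1, -0.5]
grip_width: 0.0087
```

Emit:
{"fn": "step_arm", "kwargs": {
  "gripper": [0.6,0.6,0.6,0.6],
  "linear": [
    [0,0.1,0],
    [0,0.2,0],
    [0,0.3,0],
    [0,0.4,0]
  ],
  "turn": [0,0,0,0]
}}

```text
t: 40.65
ee_pos: [0.4631, 0.3371, 0.087]
tcp_rot: [0.564, 0.437, -0.432, -0.552]
force: [-4.4, -1.3, 18.5]
grip_width: 0.0087
```

```bash
python3 - <<'E'
from h import *
st()
im=shot("side","s39",(130,220,290,384),4)
E
```

```text
t 40.65 tcp [0.4631 0.3371 0.087 ] jaw(x) yaw 1.3234 tilt [-0.0046 -0.9998 -0.0176] F [-4.4065 -1.2615 18.4639] w 0.0087 q [ 0.6386  0.4313 -0.2776  0.8543 -0.0166  0.8859]
```

View pics/s39.png

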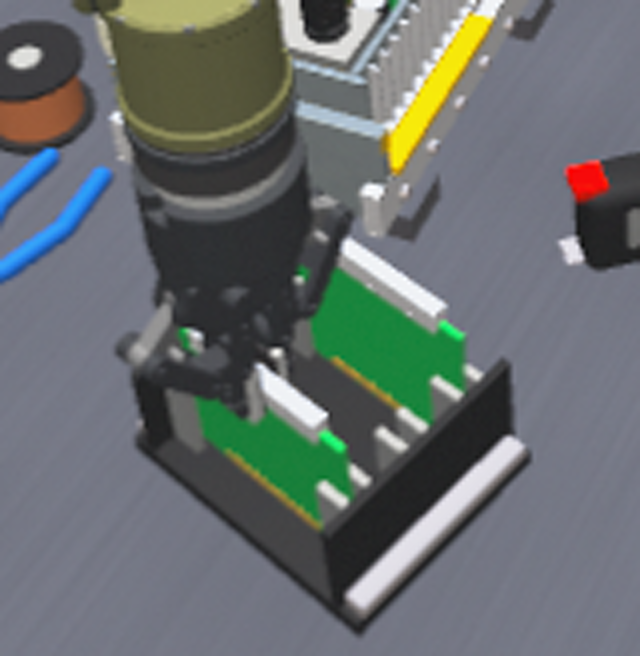

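Emit:
{"fn": "step_arm", "kwargs": {
  "gripper": [1.6,2.6,2.6,2.6,2.6,2.6,2.6,2.6,2.6,2.6,2.6,2.6],
  "linear": [
    [0,0,0],
    [0,0,0],
    [0,0,0],
    [0,-3,0],
    [0,-7,0],
    [0,-11,0],
    [0,-15,0],
    [-3,-18,-2],
    [-7,-18,-5],
    [-11,-18,-8.5],
    [-15,-18,-11.5],
    [-19,-18,-15]
  ],
  "turn": [0,0,0,0,0,0,0,-0.06,-0.12,-0.18,-0.24,-0.3]
}}

```text
t: 41.7
ee_pos: [0.5404, 0.1554, 0.2702]
tcp_rot: [0.492, 0.516, -0.512, -0.479]
force: [-0.1, 0.2, -0.3]
grip_width: 0.0261
```

```bash
python3 - <<'E'
from h import *
plan([.5978,.0318,.22],.075+np.pi/2)
E
```

```text
t 41.70 tcp [0.5404 0.1554 0.2702] jaw(x) yaw 1.6272 tilt [-0.0097 -0.9998 -0.0161] F [-0.1404  0.1915 -0.325 ] w 0.0261 q [ 0.2875  0.3022  0.0224  1.2776 -0.0131  0.231 ]
shift [-12.62   5.22  -4.95]  turn -0.0186 (other 3.1230)
```

Emit:
{"fn": "step_arm", "kwargs": {
  "gripper": [2.6,2.6,2.6,2.6,2.6,2.6,2.6,2.6,2.6],
  "linear": [
    [-3.5,0,-1.5],
    [-7,0,-3],
    [-10,0,-4],
    [-12.6,1,-5],
    [-12.6,3,-5],
    [-12.6,5.2,-5],
    [-12.6,5.2,-5],
    [-12.6,5.2,-5],
    [-12.6,5.2,-5]
  ],
  "turn": [-0.019,-0.019,-0.019,-0.019,-0.019,-0.019,-0.019,-0.019,-0.019]
}}

```text
t: 42.45
ee_pos: [0.5986, 0.0323, 0.221]
tcp_rot: [0.487, 0.52, -0.517, -0.474]
force: [-0.3, 0.4, 0.6]
grip_width: 0.0259
```

```bash
python3 - <<'E'
from h import *
plan([.5978,.0318,.126],.075+np.pi/2)
im=shot("side","s40",(130,110,290,270),4)
t=shot("top","t40",(110,180,200,280),6)
rackfit(t,im)
E
```

```text
t 42.45 tcp [0.5986 0.0323 0.221 ] jaw(x) yaw 1.6465 tilt [-0.01   -0.9998 -0.0164] F [-0.2758  0.4317  0.5865] w 0.0259 q [ 0.0591  0.38    0.0107  1.1849 -0.0097 -0.0168]
shift [0.05 9.49 0.23]  turn 0.0007 (other -3.1409)
top 18
[[145.7557 206.5175   0.5141   0.316 ]
 [152.7001 208.1341   0.5079   0.2921]
 [156.8974 209.1848   0.5039   0.2776]
 [163.483  211.346    0.4959   0.255 ]
 [137.3855 221.7464   0.4631   0.3431]
 [162.8749 224.3802   0.4519   0.2563]
 [160.5769 219.2335   0.4694   0.2644]
 [159.0798 224.9356   0.4503   0.2691]
 [165.7125 227.0764   0.4426   0.2465]
 [141.8136 232.8146   0.4255   0.327 ]
 [159.256  237.7009   0.4077   0.2676]
 [164.3766 237.6062   0.4076   0.2504]
 [136.5195 239.9917   0.402    0.3443]
 [143.6214 241.4103   0.3967   0.3201]
 [131.7536 240.4244   0.4009   0.3604]
 [147.8857 242.2893   0.3934   0.3056]
 [154.9619 244.1852   0.3866   0.2816]
 [159.3153 245.2411   0.3827   0.267 ]]
side 11
[[162.1323 259.8498   0.6283   0.2218]
 [230.444  266.977    0.4746   0.1736]
 [201.7825 288.1848   0.4997   0.2537]
 [192.9691 295.084    0.5064   0.2778]
 [187.7061 299.4377   0.51     0.2923]
 [173.1242 311.5636   0.5194   0.3312]
 [247.8945 312.7142   0.3797   0.2677]
 [241.169  316.604    0.3875   0.282 ]
 [202.7835 317.2195   0.4568   0.3168]
 [232.5533 324.5714   0.3937   0.3062]
 [218.9815 338.3286   0.4018   0.345 ]]
```

View pics/s40.png

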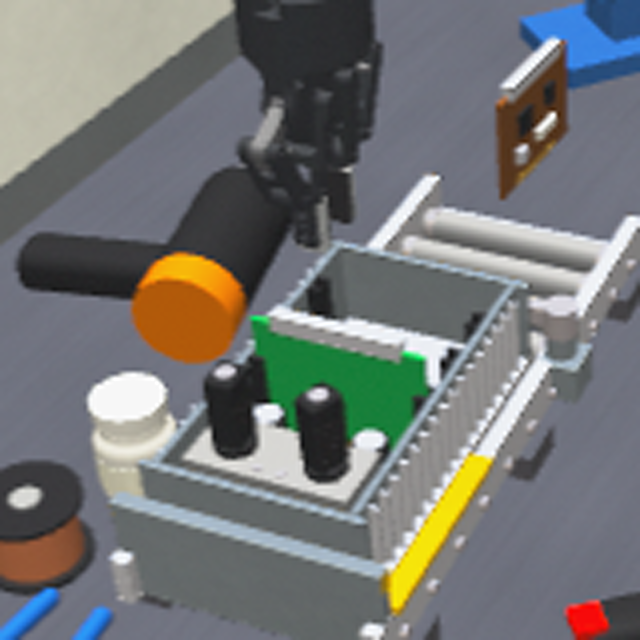

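Rack slot1 posts unchanged (centre ≈ .4525, .2973 in the robot frame). Descend on board2.

Emit:
{"fn": "step_arm", "kwargs": {
  "gripper": [2.6,2.6,2.6,2.6,2.6,2.6,2.6,2.6],
  "linear": [
    [0,2,0.2],
    [0,4,0.2],
    [0,6,0.2],
    [0,7.5,0.2],
    [0,8.7,0.2],
    [0,9.5,0.2],
    [0,9.5,0.2],
    [0,9.5,0.2]
  ],
  "turn": [0,0,0,0,0,0,0,0]
}}

```text
t: 43.22
ee_pos: [0.5994, 0.0319, 0.1275]
tcp_rot: [0.488, 0.521, -0.516, -0.473]
force: [0.4, -0.0, -0.7]
grip_width: 0.0262
```

```bash
python3 - <<'E'
from h import *
plan([.5978,.0318,.126],.075+np.pi/2)
im=shot("side","s41",(150,130,270,230),6)
E
```

```text
t 43.22 tcp [0.5994 0.0319 0.1275] jaw(x) yaw 1.6474 tilt [-0.0101 -0.9998 -0.0194] F [ 0.439  -0.0497 -0.7311] w 0.0262 q [ 0.0583  0.432  -0.1589  0.9604 -0.0097 -0.0185]
shift [0.01 0.14 0.17]  turn 0.0016 (other -3.1400)
```

View pics/s41.png

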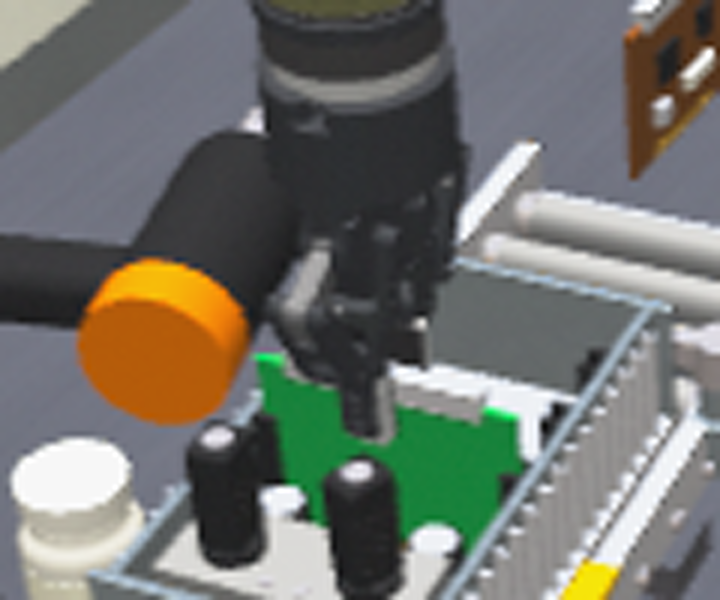

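Emit:
{"fn": "step_arm", "kwargs": {
  "gripper": [1.8,1.2,0.6,0.6,0.6,0.6,0.6],
  "linear": [
    [0,0.1,0.1],
    [0,0.1,0.1],
    [0,0.1,0.1],
    [0,0.1,0.1],
    [0,0.1,0.1],
    [0,0.1,0.1],
    [0,0.1,0.1]
  ],
  "turn": [0,0,0,0,0,0,0]
}}

```text
t: 43.85
ee_pos: [0.5998, 0.0319, 0.1282]
tcp_rot: [0.489, 0.522, -0.515, -0.472]
force: [0.0, 1.1, 5.6]
grip_width: 0.009
```

Emit:
{"fn": "step_arm", "kwargs": {
  "gripper": [0.6,0.6,0.6,0.6,0.6,0.6,0.6,0.6,0.6,0.6],
  "linear": [
    [0,-0.8,0],
    [0,-2,0],
    [0,-4,0],
    [0,-6,0],
    [0,-8,0],
    [0,-11,0],
    [0,-14,0],
    [0,-17,0],
    [0,-17,0],
    [0,-17,0]
  ],
  "turn": [0,0,0,0,0,0,0,0,0,0]
}}

```text
t: 44.68
ee_pos: [0.5968, 0.0332, 0.3005]
tcp_rot: [0.49, 0.523, -0.514, -0.471]
force: [-0.4, 0.7, -0.9]
grip_width: 0.0091
```

```bash
python3 - <<'E'
from h import *
plan([.4525,.2973,.30],-.246+np.pi/2)
im=shot("side","s42",(130,20,380,270),2.4)
E
```

```text
t 44.68 tcp [0.5968 0.0332 0.3005] jaw(x) yaw 1.6471 tilt [-0.0101 -0.9996 -0.0272] F [-0.376   0.7016 -0.8777] w 0.0091 q [ 0.0608  0.3512  0.172   1.3642 -0.0097 -0.0158]
shift [27.43 -0.57 12.37]  turn 0.3223 (other -2.8193)
```

View pics/s42.png

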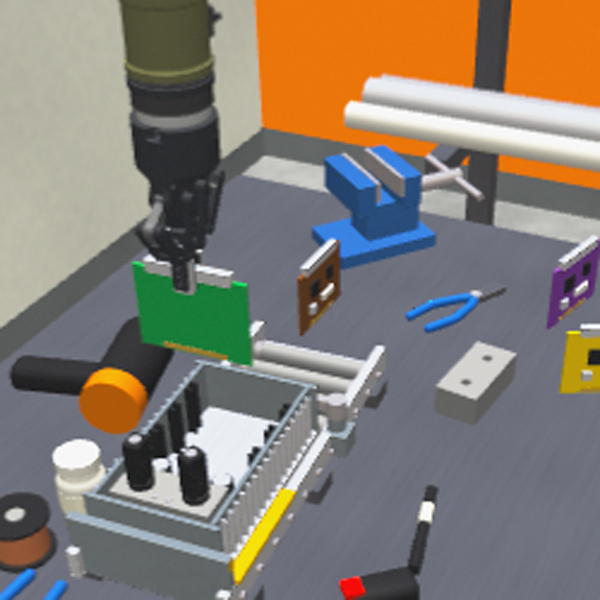

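Emit:
{"fn": "step_arm", "kwargs": {
  "gripper": [0.6,0.6,0.6,0.6,0.6,0.6,0.6,0.6,0.6,0.6,0.6,0.6],
  "linear": [
    [2.5,-0.2,0.8],
    [5,-0.3,2],
    [8,-0.4,3.2],
    [11,-0.5,4.5],
    [14,-0.6,6],
    [17,-0.6,7.4],
    [20,-0.6,8.9],
    [23,-0.6,10.3],
    [25.5,-0.6,11.5],
    [27.4,-0.6,12.4],
    [27.4,-0.6,12.4],
    [27.4,-0.6,12.4]
  ],
  "turn": [0.03,0.07,0.1,0.14,0.18,0.22,0.26,0.3,0.32,0.32,0.32,0.32]
}}

```text
t: 45.73
ee_pos: [0.4498, 0.2971, 0.297]
tcp_rot: [0.564, 0.44, -0.433, -0.549]
force: [0.2, -0.5, -1.3]
grip_width: 0.0089
```

Emit:
{"fn": "step_arm", "kwargs": {
  "gripper": [0.6,0.6,0.6],
  "linear": [
    [0,0,0],
    [0,0,0],
    [0,0,0]
  ],
  "turn": [0,0,0]
}}

```text
t: 45.98
ee_pos: [0.45, 0.296, 0.2964]
tcp_rot: [0.564, 0.439, -0.433, -0.549]
force: [0.5, 0.5, -1.5]
grip_width: 0.009
```

```bash
python3 - <<'E'
from h import *
plan([.4525,.2973,.168],-.246+np.pi/2)
im=shot("side","s43",(100,150,300,384),2.5)
rackfit(None,im)
E
```

```text
t 45.98 tcp [0.45   0.296  0.2964] jaw(x) yaw 1.3281 tilt [-0.0064 -0.9997 -0.0227] F [ 0.471   0.5339 -1.495 ] w 0.0090 q [ 0.5944  0.2575  0.0272  1.33   -0.0211  0.8369]
shift [ 0.27 12.84  0.08]  turn 0.0033 (other -3.1383)
side 12
[[162.0894 259.8394   0.6284   0.2218]
 [230.4505 266.9629   0.4746   0.1736]
 [222.6946 276.3096   0.4762   0.2052]
 [201.7832 288.1862   0.4997   0.2537]
 [192.9693 295.0864   0.5064   0.2778]
 [187.7104 299.4417   0.51     0.2923]
 [173.1272 311.5639   0.5194   0.3312]
 [247.8978 312.7062   0.3797   0.2677]
 [241.1627 316.5977   0.3875   0.282 ]
 [203.7092 317.2475   0.4551   0.3161]
 [232.5518 324.5689   0.3937   0.3062]
 [219.2422 338.5619   0.4011   0.3453]]
```

View pics/s43.png

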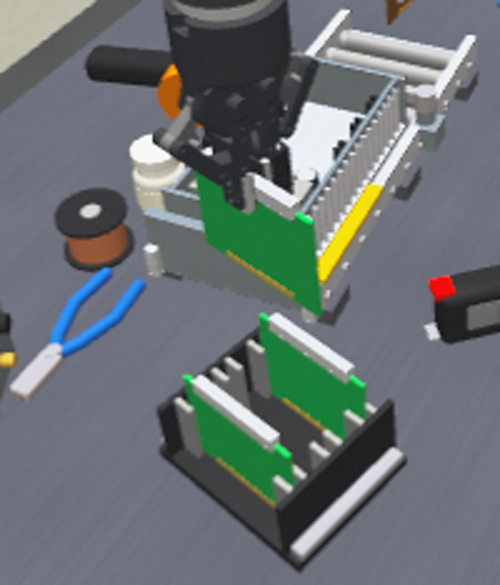

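Emit:
{"fn": "step_arm", "kwargs": {
  "gripper": [0.6,0.6,0.6,0.6,0.6,0.6,0.6,0.6,0.6],
  "linear": [
    [0.2,2,0],
    [0.3,4,0.1],
    [0.3,6.5,0.1],
    [0.3,9,0.1],
    [0.3,11.5,0.1],
    [0.3,12.8,0.1],
    [0.3,12.8,0.1],
    [0.3,12.8,0.1],
    [0.3,12.8,0.1]
  ],
  "turn": [0.003,0.003,0.003,0.003,0.003,0.003,0.003,0.003,0.003]
}}

```text
t: 46.78
ee_pos: [0.4536, 0.298, 0.1698]
tcp_rot: [0.565, 0.439, -0.431, -0.55]
force: [-0.3, -0.5, -0.4]
grip_width: 0.009
```

```bash
python3 - <<'E'
from h import *
plan([.4525,.2973,.142],-.246+np.pi/2)
im=shot("side","s44",(130,220,290,384),4)
E
```

```text
t 46.78 tcp [0.4536 0.298  0.1698] jaw(x) yaw 1.3244 tilt [-0.0044 -0.9997 -0.0244] F [-0.3439 -0.5401 -0.353 ] w 0.0090 q [ 0.5937  0.3136 -0.2273  1.017  -0.0211  0.84  ]
shift [-0.08  2.78  0.15]  turn -0.0004 (other 3.1412)
```

View pics/s44.png

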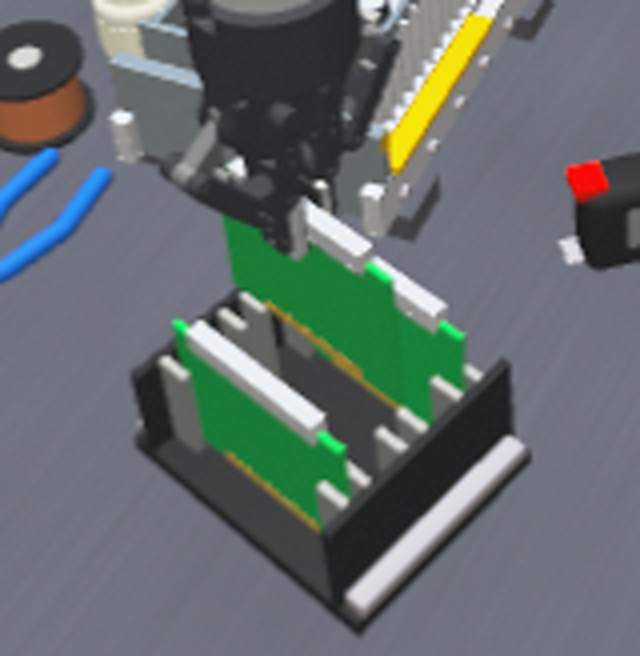

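Emit:
{"fn": "step_arm", "kwargs": {
  "gripper": [0.6,0.6,0.6,0.6,0.6,0.6],
  "linear": [
    [-0.1,0.8,0.1],
    [-0.1,1.6,0.1],
    [-0.1,2.2,0.1],
    [-0.1,2.8,0.1],
    [-0.1,2.8,0.1],
    [-0.1,2.8,0.1]
  ],
  "turn": [0,0,0,0,0,0]
}}

```text
t: 47.33
ee_pos: [0.4527, 0.297, 0.1415]
tcp_rot: [0.565, 0.439, -0.431, -0.55]
force: [0.1, 0.2, -1.3]
grip_width: 0.0088
```

```bash
python3 - <<'E'
from h import *
plan([.4525,.2973,.087],-.246+np.pi/2)
im=shot("side","s45",(170,270,250,350),7)
E
```

```text
t 47.33 tcp [0.4527 0.297  0.1415] jaw(x) yaw 1.3246 tilt [-0.0049 -0.9997 -0.024 ] F [ 0.149   0.2088 -1.3348] w 0.0088 q [ 0.5931  0.3324 -0.2784  0.9475 -0.0211  0.839 ]
shift [0.05 5.44 0.16]  turn -0.0002 (other 3.1414)
```

View pics/s45.png

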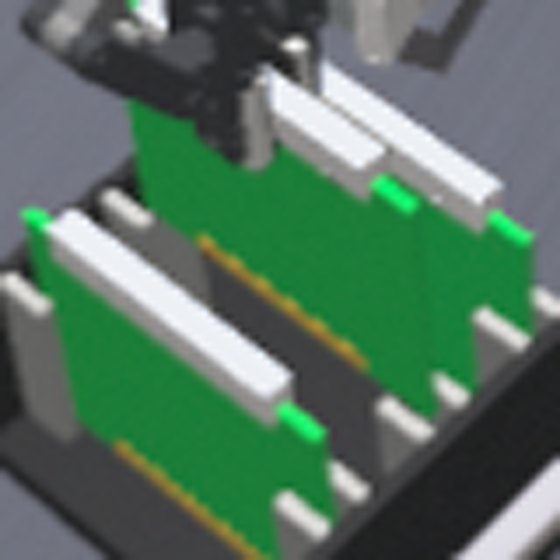

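Emit:
{"fn": "step_arm", "kwargs": {
  "gripper": [0.6,0.6,0.6,0.6,0.6,0.6,0.6,0.6],
  "linear": [
    [0,1,0.1],
    [0,2,0.1],
    [0,3,0.15],
    [0,4,0.15],
    [0,4.8,0.15],
    [0,5.2,0.15],
    [0,5.3,0.15],
    [0,5.3,0.15]
  ],
  "turn": [0,0,0,0,0,0,0,0]
}}

```text
t: 48.05
ee_pos: [0.4526, 0.2969, 0.0884]
tcp_rot: [0.565, 0.439, -0.431, -0.55]
force: [-0.2, -0.1, -0.4]
grip_width: 0.0089
```

Emit:
{"fn": "step_arm", "kwargs": {
  "gripper": [0.6,0.6,0.6,0.6],
  "linear": [
    [0,0.1,0],
    [0,0.2,0],
    [0,0.3,0],
    [0,0.4,0]
  ],
  "turn": [0,0,0,0]
}}

```text
t: 48.38
ee_pos: [0.4535, 0.2976, 0.0862]
tcp_rot: [0.565, 0.44, -0.43, -0.55]
force: [-3.3, -1.3, 15.6]
grip_width: 0.0088
```

```bash
python3 - <<'E'
from h import *
st()
im=shot("side","s46",(130,220,290,384),4)
E
```

```text
t 48.38 tcp [0.4535 0.2976 0.0862] jaw(x) yaw 1.3247 tilt [-0.0025 -0.9997 -0.0255] F [-3.2743 -1.3077 15.6311] w 0.0088 q [ 0.5929  0.3814 -0.3642  0.81   -0.0206  0.8389]
```

View pics/s46.png

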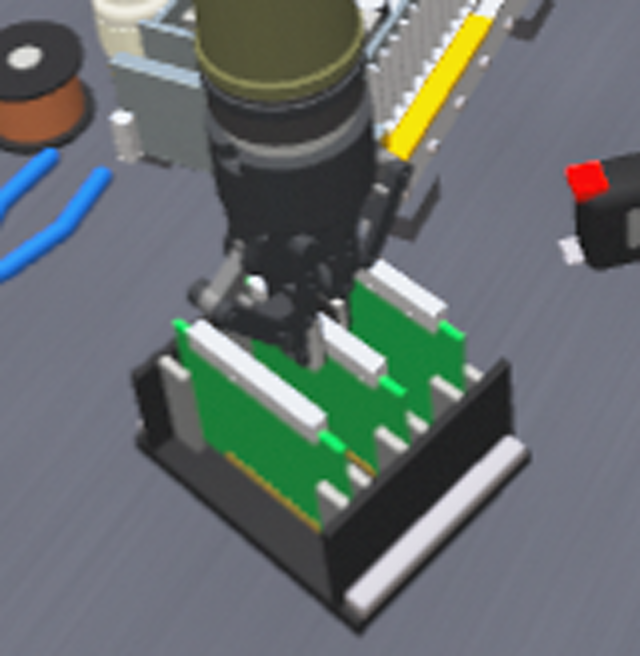

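Release and retreat toward the robot.

Emit:
{"fn": "step_arm", "kwargs": {
  "gripper": [1.6,2.4,2.6,2.6,2.6,2.6,2.6,2.6,2.6,2.6,2.6,2.6],
  "linear": [
    [0,0,0],
    [0,0,0],
    [0,0,0],
    [0,-3,0],
    [0,-7,0],
    [0,-11,0],
    [0,-15,0],
    [-4,-18,1],
    [-8,-18,2],
    [-12,-18,3],
    [-16,-18,4],
    [-16,-18,4]
  ],
  "turn": [0,0,0,0,0,0,0,0,0,0,0,0]
}}

```text
t: 49.43
ee_pos: [0.3667, 0.1491, 0.2654]
tcp_rot: [0.566, 0.437, -0.431, -0.55]
force: [-1.3, 0.2, -0.4]
grip_width: 0.0259
```

Emit:
{"fn": "step_arm", "kwargs": {
  "gripper": [2.6,2.6,2.6,2.6,2.6,2.6,2.6,2.6,2.6,2.6],
  "linear": [
    [-3,0,0],
    [-6,0,0],
    [-9,0,0],
    [-12,0,0],
    [-15,0,0],
    [-18,0,0],
    [-21,0,0],
    [-24,0,0],
    [-26,0,0],
    [-26,0,0]
  ],
  "turn": [0,0,0,0,0,0,0,0,0,0]
}}

```text
t: 50.27
ee_pos: [0.3021, -0.1055, 0.2671]
tcp_rot: [0.568, 0.435, -0.43, -0.551]
force: [0.7, 0.1, -0.4]
grip_width: 0.0261
```

```bash
python3 - <<'E'
from h import *
st()
im=shot("side","s47",(120,80,330,384),2)
save(im,"s47b",(150,260,280,384),5)
save(im,"s47c",(130,130,290,270),4.5)
t=shot("top","t47",(100,130,340,300),3.3)
save(t,"t47b",(115,190,195,270),7)
E
```

```text
t 50.27 tcp [ 0.3021 -0.1055  0.2671] jaw(x) yaw 1.3165 tilt [-0.0079 -0.9997 -0.0235] F [ 0.6599  0.1246 -0.4158] w 0.0261 q [-0.3297 -0.1317 -0.4734  1.2051 -0.0061 -0.0756]
```

View pics/s47b.png

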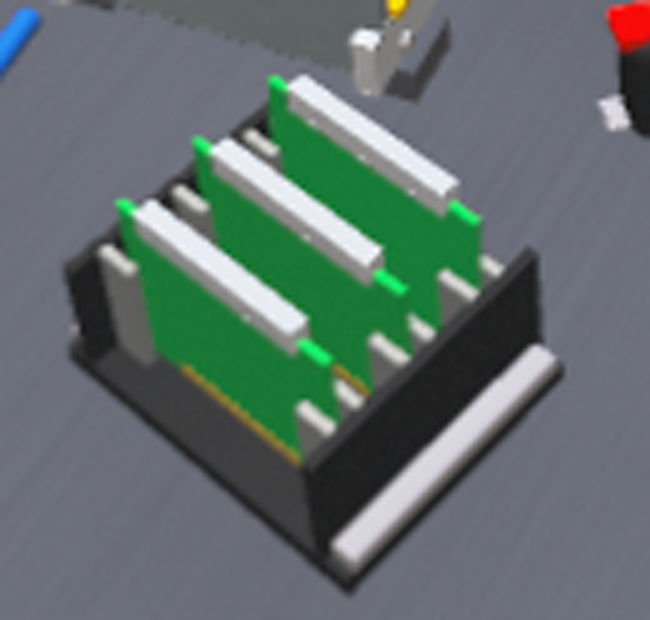

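View pics/s47c.png

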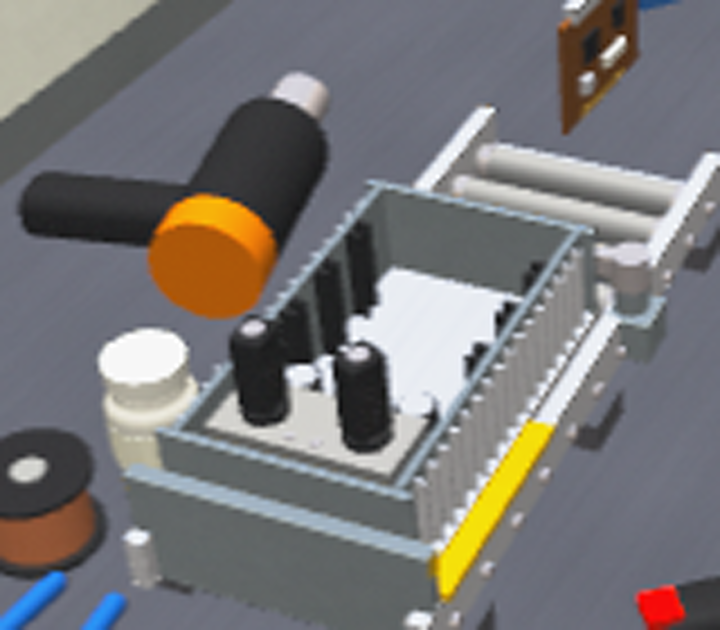

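View pics/t47.png

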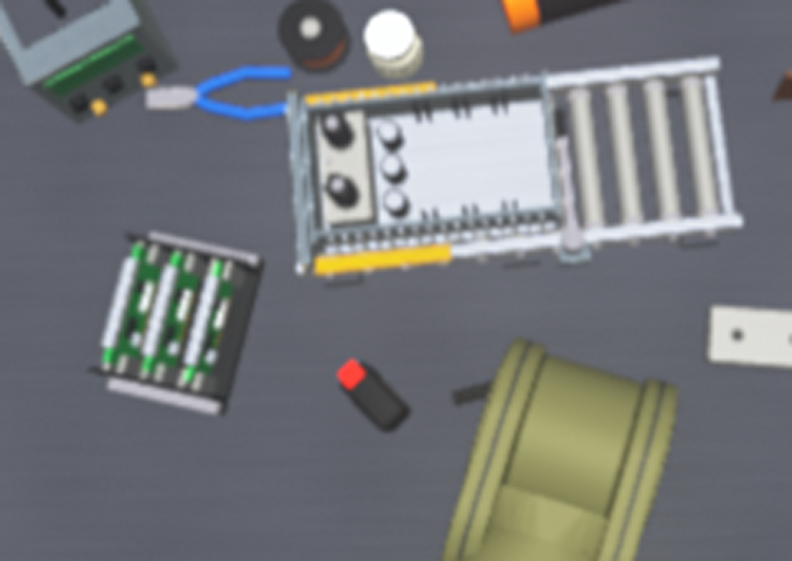

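View pics/t47b.png

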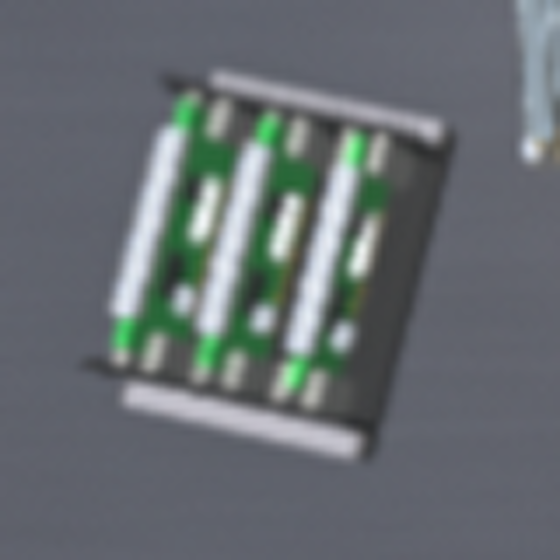

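```bash
python3 - <<'E'
from h import *
a=cv2.imread("pics/t8_raw.png");b=cv2.imread("pics/t47_raw.png")
for box in((188,150,225,215),(265,150,285,210)):
    x0,y0,x1,y1=box
    A=cv2.cvtColor(a[y0:y1,x0:x1],6).astype(np.float32);B=cv2.cvtColor(b[y0:y1,x0:x1],6).astype(np.float32)
    print(cv2.phaseCorrelate(A,B,cv2.createHanningWindow((x1-x0,y1-y0),cv2.CV_32F)))
save(b,"t47g",(250,150,300,220),8)
s=cv2.imread("pics/s47_raw.png");save(s,"s47g",(140,220,240,290),7)
print(top.proj([[*trk(-.092,-.055),.092],[*trk(.043,-.055),.092],[*trk(-.092,-.05),.092],[*trk(.043,-.05),.092]]))
E
```

```text
((0.3376305533333195, 0.3209750410914012), 0.6016392182972696)
((0.0302769300542014, -0.09026499529571552), 0.9982053101062774)
[[273.6237 202.2912]
 [269.3561 162.9689]
 [272.113  202.4462]
 [267.8755 163.1205]]
```

View pics/t47g.png

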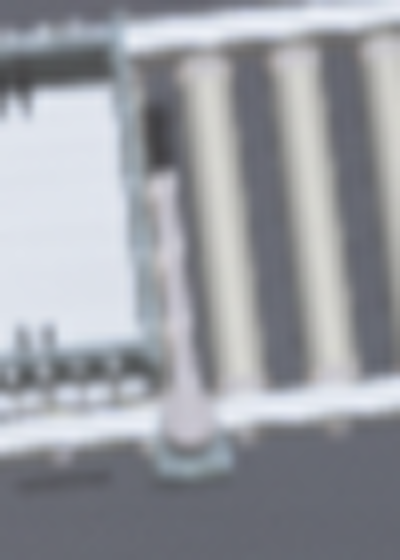

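View pics/s47g.png

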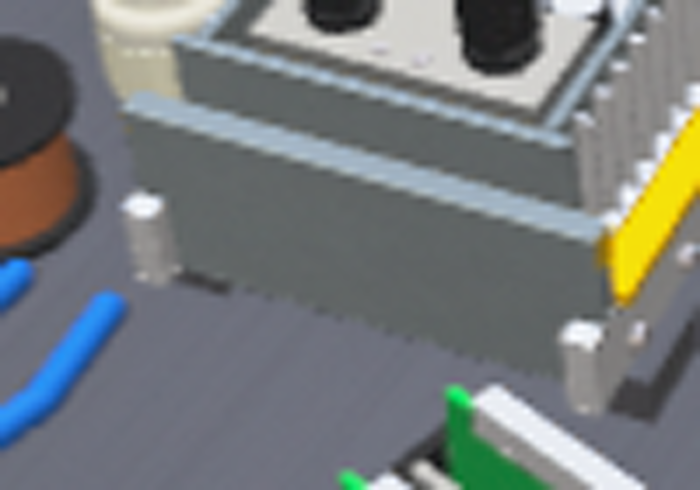

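```bash
python3 - <<'E'
from h import *
ctrl.finish_job()
E
```

```text
the job is handed in; nothing more can be done
```

The job is done and handed in at about 50 s of the 210 s allowed. All three boards were present at the start. `finish_job` reports no verdict, so the results below are from my own checks.

- **Drive:** I pushed it along the track until it stopped dead against the end stop at about 10 N. In the last top view its rear edge had not moved since the gate was shut.
- **Gate:** I swung it round until it stopped under a 7 N push. In the last picture its tip is within about a pixel of where the shut position should appear.
- **Plugs:** Both went in before any board was touched. Each flange seated at the expected height, at 18 N and 11 N, and both are still in the last picture. The first needed a millimetre or two of sideways correction on the way in. The second was gripped across its corners because it stood turned in the stand, but it went in without resistance.
- **Boards:** One stands in each rack slot (board0 in slot 0, board2 in slot 1, board1 in slot 2). Each was pressed to the rack floor at 15 to 19 N. The last side and top views show all three upright, between their posts.

**Rack moved:** The rack shifted about 2 cm between the first and second boards, with board0 already in it. This was probably the announced knock, though I can't rule out that I nudged it as I let go. I measured it again before placing the other two, and board0 still stood upright in its slot afterwards.

**Check that disagreed:** An automatic image comparison around the terminal block gave an unclear shift of about 0.3 pixel. I put that down to the plugs now being in that part of the picture, since the comparison at the drive's rear edge showed no movement.

The arm never went near the bystanders or look-alikes. I did not measure each one against its starting position.

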